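Set up the wax-melting stand over its spirit lamp

TASK

Set up for melting wax, ready to light: stand the spirit lamp in the middle of the perforated ceramic board, the three-legged stand centred over the lamp with all its feet on the board, the melting pan seated fully down in the stand's ring, and the thicker of the two sea-green wax blocks lying flat in the pan. Lay the lighter flat on the bare desk just to the right of the board (your right, as you face the desk), close beside it and level with its middle. Never tip the lamp, the stand or the pan over, and leave the thinner wax block where it lies.

Things in the scene. Friction and masses are not known exactly. Their poses are not given: they have to be found in the camera images.
- board: Fixed off-white ceramic soldering board with a grid of small dark holes (only shallow marks), 180 x 180 mm, 12 mm thick, on the desk, turned by up to 0.3 rad. Origin: centre of its underside (desk level); its face is 12 mm higher. z up; its +x side faces away from the robot, its -y side is its right side.
- spirit_lamp: Squat round spirit lamp, 0.19 kg: glass body 68 mm across with purple spirit, from the underside up to 54 mm; on it a round collar and cap, 30 mm across at heights 54 to 70 mm (a good grip from above); top at 78 mm. The cap does not come off. Origin: centre of the underside, z up.
- burner_stand: Dark steel stand, 0.16 kg: flat ring (inner diameter 86, outer 106, 6 thick, top at 130 mm) on three thin splayed legs, feet 61 mm from the axis, one to +y; a 68 mm lamp fits between them with 10 mm to spare. Level wooden handle to its -y: 12 wide (x), 16 high, from 64 to 116 mm out, middle at [0, -0.090, 0.126]. Origin: on the ring's axis, level with the feet; z up.
- melting_pan: Metal pan, 0.14 kg: cup 72 mm across below, 82 under its flat rim (98 across, underside 22 mm up, top 24.5). Drops into the stand's ring and hangs by the rim, underside then 108 mm above the stand's feet. Inside 67 mm across at the floor (3 mm up), 77 at the mouth. Dark wooden handle to its -y: 12 wide (x), 14 high, 67 to 127 mm out, middle [0, -0.097, 0.038]. Origin: centre of underside, z up.
- wax_block_thick: Sea-green carving-wax block, 32 (x) x 52 (y) x 20 mm high, 35 g; the thicker, shorter one, the one to melt. Origin: centre of the underside, z up.
- wax_block_thin: Sea-green carving-wax block, 26 (x) x 60 (y) x 14 mm high, 35 g; the thinner, longer one, to be left alone. Origin: centre of the underside, z up.
- lighter: Gas lighter lying on its side: green body with a pale head, 24 (x) x 76 (y) x 12 mm high, 21 g. Origin: centre of the underside, z up; y runs along its length.

How it is judged:
At the end, for the whole second after the job is handed in: Upright and at rest: lamp within 20 mm of the board's middle; stand on the board, within 18 mm of the lamp; pan rim on the ring (3 mm); thick block in the pan within 20 mm, tilt < 0.3; lighter flat on the desk 98-175 mm right of the board's centre, within 70 mm of level; thin block moved < 15 mm (horizontal distance between spirit_lamp and board below 0.02 m and z of spirit_lamp in the frame of board between 0.009 and 0.015 m and angle between each of spirit_lamp, lighter's own z axis and vertical below 0.06 rad and horizontal distance between burner_stand and spirit_lamp below 0.018 m and z of burner_stand in the frame of board between 0.009 and 0.015 m and angle between burner_stand's own z axis and vertical below 0.04 rad and horizontal distance between melting_pan and burner_stand below 0.006 m and z of melting_pan in the frame of burner_stand between 0.105 and 0.111 m and angle between the z axis of melting_pan and the z axis of burner_stand, either way round below 0.05 rad and horizontal distance between wax_block_thick and melting_pan below 0.02 m and z of wax_block_thick in the frame of melting_pan between 0 and 0.012 m and angle between wax_block_thick's own z axis and vertical below 0.3 rad and y of lighter in the frame of board between -0.175 and -0.098 m and x of lighter in the frame of board between -0.07 and 0.07 m and height (world z) of lighter between -0.003 and 0.003 m and distance of wax_block_thin from where it was at the start of the episode below 0.015 m and linear speed of each of spirit_lamp, burner_stand, melting_pan, wax_block_thick, lighter below 0.02 m/s); the robot touches nothing.
It fails at once if the lamp is tipped over (angle between spirit_lamp's own z axis and vertical above 0.7 rad).
It fails at once if the stand is tipped over (angle between burner_stand's own z axis and vertical above 0.7 rad).
It fails at once if the pan is tipped over (angle between melting_pan's own z axis and vertical above 0.7 rad).
It also fails if it takes over 128 s, if anything falls off the work surface, if the arm or the gripper's body presses on something with over 40 N, if the wrist force passes 120 N, or if a joint passes its speed limit or range.

ROBOT

A 7-joint arm with a two-finger parallel gripper is mounted at the origin on a cart in front of the work surface, level with it; the furniture and walls round the work are solid. World frame = base frame: x ahead of the robot, y to its left, z up, the work surface at z = 0. Lengths are in m, angles in rad, forces in N, time in s.
With the tool pointing down it reaches from about 0.425 to 0.925 m from the base axis. Payload 6.8 kg.
Tool frame: the origin (TCP) lies on the centre line of the jaws, within the pads' length; the fingertips stand 8 mm ahead of it and the grasp point (between the pads) lies 11 mm behind it (r.finger_overhang is the distance from the TCP to the fingertips, in m); x points along the fingers, z is the direction in which the jaws open and shut, and the axes are right-handed (so a half turn about x gives the same grasp; the last joint's range is limited). The gripper opens to 85 mm and grips with 20 to 120 N. Pads are 22 mm wide; open, the fingers measure 114 mm over their backs; the gripper's body (76 mm by 85 mm) begins 54 mm behind the grasp point. The pads swing forward as they close: fully open they stand 13 mm farther back than shut.
Start: joints at [1.054, 0.477, 0.022, 1.555, -0.011, 1.109, -0.083], TCP at [0.268, -0.619, 0.219] pointing down, gripper open.
Joint ranges: [-2.96, 2.96], [-0.34, 2.1], [-1.41, 1.46], [0.24, 2.44], [-1.37, 4.51], [0.17, 1.92], [-2.96, 2.96]. Speed limits (rad/s): [2.39, 2.39, 3.14, 3.14, 3.14, 3.14, 3.14].

INTERFACE

Orientations are given as a rotation vector (axis times angle).
In Python, from bench import r gives the robot as it stands. The module is installed in compiled form; this text tells all that it offers.
- The arm moves only by the tool play_rows, never from a script. Its argument "plan" is a list of rows, each a list of 5 numbers: the opening, from -1 (shut) to 1 (fully open), then the shift along the world's x, y, z in m, then the turn about the world's z in rad. A call has 1 to 10 rows; each row is the pose to reach, as a shift and turn from the pose commanded when the call began; what a row does not reach only later rows make up. A row lasts 1/10 s, in which the tool goes at most 50 mm and 8.59 degrees, less where a joint would pass 70% of its speed; a pose out of reach is approached as far as the arm can. A call with a gripper value outside its range is refused whole. The fingers move at their own pace and stop on an object; "force" is the grip in N (left out, the last holds). Time passes only in rows, so rows that repeat a pose let the fingers close. It gives the time, the measured TCP pose, the force and the opening at its end, in the units of the state.
- r.get_obs(): the state, without advancing time (a new reading comes with each control period).
- r.grab_frame(name): name is "scene" or "top"; returns a dict with "pixels" (480x640x3 uint8, blue, green, red), "z_map" (480x640 float32, m along the optical axis (not along the pixel's ray), 0 where there is no reading), "vfov" (degrees; the focal length in pixels is half the picture's height over the tangent of half this angle, whatever the lens; pixels are square), "cx", "cy" (the principal point, pixels), "R" (3x3) and "t" (3): a world point X has camera coordinates R X + t. Camera axes: x right, y down, z forward; pixel columns grow to the right and rows downward; lengths in m; the calibration is good to about 2 mm. A picture is of the moment at which its call begins.
- r.hand_in(): hands the job in, once; it reports no verdict.
Trained networks look in a picture, given as the dict that the camera call returned (one of the last four; its "shot" number tells which), for a name from the list of things; names that differ only in an ending like _2 or _b are one class to them, and where a whole thing is asked for, a point or a joint stands for the part that bears it (a point fixed in the world has none). Each returns a list of dicts, best first, with "conf" (0 to 1); they miss things now and then, are a little off and sometimes report something else, mostly with a low value. They report only what shows in the picture. A call takes as long as a camera call.
- r.outline_of(picture, label): "mask" (480x640 bool, what is visible of it) and "bbox" ([left, top, right, bottom] as shares, 0 to 1, of the picture: columns of its width, rows of its height, round what is visible of it).
- r.pinpoint(picture, label): "position" ([column, row] as shares, 0 to 1, of the picture: columns of its width, rows of its height: a listed point, or the origin of a listed thing).
The state is a dict: "clock": time; "joints": joint angles; "qvel": joint speeds; "tau": joint torques, N m; "tcp_pos": TCP position; "orientation": TCP orientation; "contact_force": force on the tool from outside, world axes, zero at the start; "moment": the same for the moment, N m; "grip_width": finger opening in m.
Only numpy, scipy, OpenCV 4.12 (cv2) and the standard library are available. Lean on these libraries where they do the work, as an engineer would, in place of code of your own. Each camera call takes 0.05 s, during which the arm holds its last target.

## Working session

There is one attempt and no reset: what is moved stays moved. The work goes in short steps, Python scripts to look and compute and a tool call to move; the robot and the scene stay as the last step left them, time stands still between calls to the robot, and variables do not carry over. Pictures are saved under pics/ and viewed, and the job is handed in when it is done.

Besides the shell and the picture viewer there is one more tool, called after ">>>" as name(argument=value, ...) on one line, values as JSON. play_rows: Moves the arm, as the interface text tells. Its arguments: {"type":"object","properties":{"plan":{"type":"array","items":{"type":"array","items":{"type":"number"}}},"force":{"type":"number"}},"required":["plan"]}

```bash
mkdir -p pics; cat > h.py <<'E'
from bench import r
import numpy as np, cv2
def snap(name,fn):
    f=r.grab_frame(name); cv2.imwrite('pics/'+fn,f['pixels']); return f
def foc(f): return 240/np.tan(np.radians(f['vfov'])/2)
def cloud(f):
    z=f['z_map']; F=foc(f); v,u=np.mgrid[0:480,0:640]
    P=np.stack([(u-f['cx'])/F*z,(v-f['cy'])/F*z,z],-1)
    return (P-np.array(f['t']))@np.array(f['R'])
def proj(f,X):
    c=np.array(f['R'])@X+f['t']; F=foc(f); return c[0]/c[2]*F+f['cx'],c[1]/c[2]*F+f['cy']
N=['board','spirit_lamp','burner_stand','melting_pan','wax_block_thick','wax_block_thin','lighter']
E
python3 - <<'E'
from h import *
o=r.get_obs(); print(o)
for c in ['scene','top']:
    f=snap(c,c+'0.png'); C=cloud(f)
    print(c,f['vfov'],-np.array(f['R']).T@f['t'])
    for n in N:
        for d in r.outline_of(f,n)[:2]:
            m=d['mask']&(f['z_map']>0); P=C[m]
            print(n,round(d['conf'],2),m.sum(),(np.array(d['bbox'])*[640,480,640,480]).round(),np.median(P,0).round(3),P.min(0).round(3),P.max(0).round(3))
        for d in r.pinpoint(f,n)[:2]: print('   pt',round(d['conf'],2),(np.array(d['position'])*[640,480]).round(1))
E
```

```text
{'clock': 0.0, 'joints': array([ 1.05390073,  0.47777187,  0.02234286,  1.55644728, -0.01149324,
        1.10928843, -0.08306084]), 'qvel': array([ 0.00082553, -0.00102508, -0.00031673, -0.00061058,  0.0014618 ,
       -0.00066847,  0.00167531]), 'tau': array([ 3.36268258e-04, -5.96444178e+01,  1.60811026e+00, -2.81190813e+01,
        1.24497194e-02,  9.24247492e-03,  1.20208142e-05]), 'tcp_pos': array([ 0.26805617, -0.61883158,  0.21834648]), 'orientation': array([ 0.90389225,  1.37692749, -0.90247499]), 'contact_force': array([-0.49104627, -0.69428794,  0.45348656]), 'moment': array([0.02570315, 0.02954934, 0.00825511]), 'grip_width': 0.08558803016064838}
scene 42.91339003266075 [-0.20541691  0.52680179  1.17240706]
board 0.9 4715 [284. 227. 384. 313.] [0.508 0.009 0.013] [ 0.42  -0.096 -0.004] [0.618 0.096 0.022]
spirit_lamp 0.88 883 [194. 329. 231. 364.] [0.457 0.348 0.043] [ 0.436  0.311 -0.002] [0.519 0.377 0.081]
spirit_lamp 0.17 223 [290. 210. 320. 226.] [ 0.679 -0.024  0.013] [ 0.663 -0.063  0.003] [0.702 0.011 0.02 ]
   pt 0.92 [207.7 347.3]
burner_stand 0.88 1030 [186. 225
[... 1011 characters left out ...]
 [219.7 216.2]
melting_pan 0.76 1208 [421. 254. 491. 288.] [ 0.479 -0.335  0.015] [ 0.425 -0.447 -0.004] [ 0.522 -0.279  0.053]
   pt 0.76 [435.6 269.9]
wax_block_thick 0.66 229 [430. 203. 448. 217.] [ 0.631 -0.33   0.021] [ 0.614 -0.358  0.005] [ 0.649 -0.303  0.028]
wax_block_thick 0.4 253 [317. 187. 344. 203.] [ 0.68  -0.032  0.013] [ 0.661 -0.067 -0.002] [0.699 0.005 0.022]
   pt 0.83 [437.6 209. ]
wax_block_thin 0.51 233 [376. 190. 405. 198.] [ 0.68  -0.197  0.015] [ 0.666 -0.229  0.002] [ 0.696 -0.168  0.022]
   pt 0.76 [386.2 191.8]
   pt 0.18 [219.2 217.4]
lighter 0.79 247 [313. 187. 344. 201.] [ 0.68  -0.027  0.013] [ 0.664 -0.067 -0.003] [0.702 0.008 0.022]
   pt 0.48 [326.4 195.9]
```

```bash
python3 - <<'E'
import cv2
for c in ['scene','top']:
    im=cv2.imread(f'pics/{c}0.png')
    im=im[150:390,150:520] 
    cv2.imwrite(f'pics/{c}0z.png',cv2.resize(im,(800,519),interpolation=cv2.INTER_CUBIC))
E
```

```text
(no output)
```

View pics/scene0z.png

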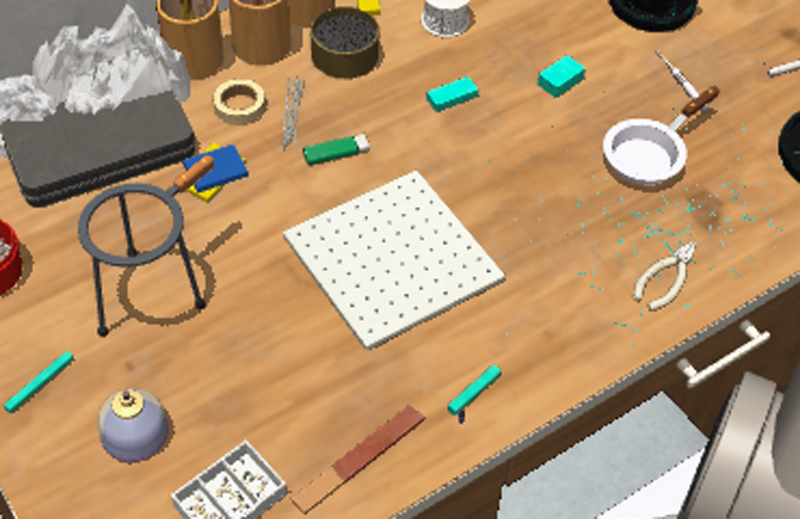

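View pics/top0z.png

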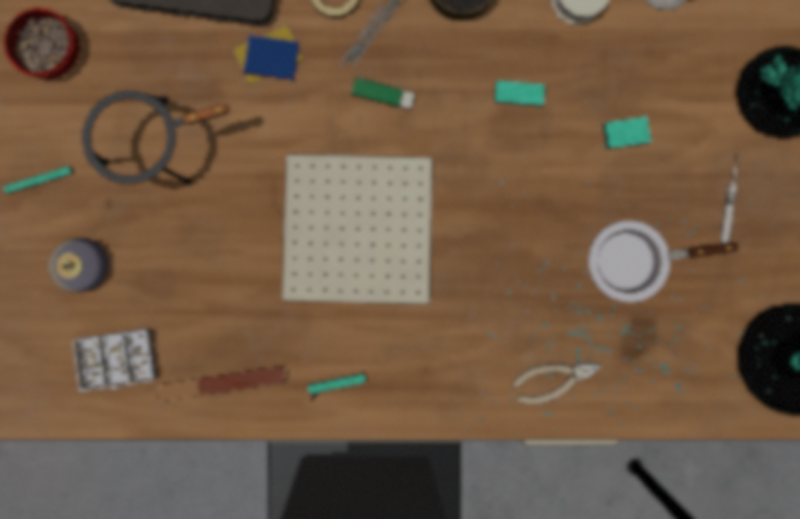

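View pics/top0.png

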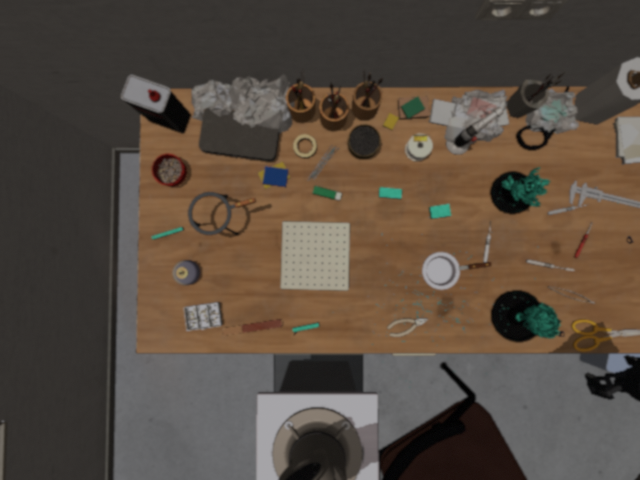

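```bash
cat >> h.py <<'E'
from scipy.optimize import least_squares
from scipy.spatial.transform import Rotation as Ro
def circ(P,rad=None):
    x0=np.r_[P[:,:2].mean(0),rad or .04]
    fn=(lambda p:np.hypot(*(P[:,:2]-p[:2]).T)-(rad or p[2]))
    s=least_squares(fn,x0,loss='soft_l1',f_scale=.002); return s.x.round(4)
def near(C,x,y,rad,z0,z1):
    P=C.reshape(-1,3); return P[(np.hypot(P[:,0]-x,P[:,1]-y)<rad)&(P[:,2]>z0)&(P[:,2]<z1)]
def rect(P):
    (c,s,a)=cv2.minAreaRect((P[:,:2]*1000).astype(np.float32)); return np.round(c,1),np.round(s,1),round(a,1)
E
python3 - <<'E'
from h import *
o=r.get_obs(); R=Ro.from_rotvec(o['orientation']).as_matrix(); print(R.round(3))
for c in ['scene','top']:
    f=r.grab_frame(c); C=cloud(f); C[f['z_map']==0]=9
    print(c)
    print('desk',np.median(near(C,.5,.2,.08,-.02,.02)[:,2]), 'boardtop',np.median(near(C,.513,0,.06,-.02,.03)[:,2]))
    print('board',rect(near(C,.513,0,.14,.008,.02)))
    print('lampglass',circ(near(C,.465,.34,.06,.02,.045)),'cap',circ(near(C,.465,.34,.04,.062,.09)), near(C,.465,.34,.04,.06,.09)[:,2].max())
    P=near(C,.63,.24,.062,.115,.14); print('ring',circ(P),np.median(P[:,2]),len(P))
    k=circ(P); Q=near(C,k[0],k[1],.13,.1,.15); d=Q[:,:2]-k[:2]; q=Q[np.hypot(*d.T)>.062]; print(' handle',q.mean(0),len(q),rect(q), np.degrees(np.arctan2(*(q.mean(0)[:2]-k[:2])[::-1])))
    P=near(C,.48,-.31,.055,.018,.03); print('pan',circ(P),np.median(P[:,2]),len(P));k=circ(P)
    Q=near(C,k[0],k[1],.14,.025,.06);d=Q[:,:2]-k[:2]; q=Q[np.hypot(*d.T)>.065]; print(' handle',q.mean(0),len(q),rect(q),np.degrees(np.arctan2(*(q.mean(0)[:2]-k[:2])[::-1])))
    for n,x,y,z in [('thick',.63,-.33,.02),('thin',.68,-.197,.014),('lighter',.68,-.027,.012)]:
        P=near(C,x,y,.06,z-.006,z+.008); print(n,rect(P),P.mean(0).round(4),len(P))
E
```

```text
[[ 0.     0.918  0.397]
 [-0.     0.397 -0.918]
 [-1.     0.     0.   ]]
scene
desk 0.0005293780502197612 boardtop 0.01303598701465427
board (array([528.2,   9. ]), array([247.2, 211.8]), 88.3)
lampglass [0.4691 0.344  0.0292] cap [0.467  0.3467 0.0069] 0.08051118435145817
ring [0.6164 0.2546 0.047 ] 0.13065142283270637 443
 handle [0.63862364 0.17206231 0.13138765] 140 (array([640., 171.]), array([14.4, 49.4]), 16.5) -74.9302450966843
pan [ 0.4741 -0.3223  0.0415] 0.024595653729769493 314
 handle [ 0.48630694 -0.41507412  0.0434517 ] 111 (array([ 532. , -369.6]), array([177.7,  52.6]), 46.8) -82.50425332679782
thick (array([ 630.2, -327.5]), array([37.6, 59.5]), 10.4) [ 0.6292 -0.3253  0.0207] 208
thin (array([ 690.1, -201.3]), array([62.1, 86.8]), 57.7) [ 0.6797 -0.1956  0.0144] 201
lighter (array([679.1, -29.2]), array([ 98.6, 112.3]), 82.9) [ 0.6802 -0.0261  0.0119] 263
top
desk 0.000636705930081952 boardtop 0.012960111426511626
board (array([514.5,   3.5]), array([205.8, 247.9]), 79.6)
lampglass [0.4698 0.3405 0.0293] cap [0.4702 0.344  0.0086] 0.08283400162619266
ring [0.6157 0.2536 0.0474] 0.1308249157553145 403
 handle [0.63951084 0.16931557 0.13363062] 113 (array([640.3, 169.9]), array([12.7, 50. ]), 17.6) -74.22470844161178
pan [ 0.4747 -0.3243  0.0416] 0.025198905067994187 307
 handle [ 0.48740319 -0.41960144  0.04433092] 117 (array([ 487.1, -420. ]), array([12.3, 61.1]), 8.4) -82.40752366193956
thick (array([ 630.7, -328.7]), array([32.2, 53.3]), 8.0) [ 0.6307 -0.3284  0.0209] 245
thin (array([ 696.9, -200.4]), array([59.5, 66.8]), 82.2) [ 0.6804 -0.1982  0.0146] 229
lighter (array([685.7, -30.4]), array([117.8,  92.7]), 61.6) [ 0.6819 -0.0288  0.0122] 286
```

```bash
python3 - <<'E'
from h import *
for c in ['scene','top']:
    f=r.grab_frame(c); C=cloud(f)
    for n in ['board','lighter','wax_block_thick','wax_block_thin']:
        L=r.outline_of(f,n)
        if not L: continue
        m=L[0]['mask'].astype(np.uint8)
        cs,_=cv2.findContours(m,cv2.RETR_EXTERNAL,cv2.CHAIN_APPROX_NONE); k=max(cs,key=cv2.contourArea)
        h={'board':.012,'lighter':.010,'wax_block_thick':.02,'wax_block_thin':.014}[n]
        F=foc(f);k=k[:,0,:].astype(float); ray=np.c_[(k[:,0]-f['cx'])/F,(k[:,1]-f['cy'])/F,np.ones(len(k))]@np.array(f['R'])
        o=-np.array(f['R']).T@f['t']; P=o+ray*((h-o[2])/ray[:,2])[:,None]
        print(c,n,rect(P), (P.mean(0)*1000).round(1))
E
```

```text
scene board (array([512.8,   5. ]), array([185.2, 184.8]), 87.9) [509.6   8.1  12. ]
scene lighter (array([680.3, -28. ]), array([76.8, 29.4]), 74.0) [680.1 -27.7  10. ]
scene wax_block_thick (array([ 625.7, -323. ]), array([42.3, 65. ]), 11.4) [ 626.1 -323.3   20. ]
scene wax_block_thin (array([ 677.5, -192. ]), array([63.5, 37.1]), 85.7) [ 676.7 -191.8   14. ]
top board (array([513.6,   1.9]), array([179.8, 179.6]), 88.5) [512.9   1.7  12. ]
top lighter (array([680.8, -30.1]), array([72.7, 22.8]), 75.8) [680.7 -30.6  10. ]
top wax_block_thick (array([ 630.3, -327. ]), array([33.5, 55.3]), 7.1) [ 630.4 -327.5   20. ]
top wax_block_thin (array([ 680. , -197.2]), array([60. , 27.2]), 84.1) [ 679.9 -197.6   14. ]
```

>>> play_rows(plan=[[0.2,0.413,0.59,0,0.9],[0.2,0.413,0.59,0,0.9],[0.2,0.413,0.59,0,0.9],[0.2,0.413,0.59,0,0.9],[0.2,0.413,0.59,0,0.9],[0.2,0.413,0.59,0,0.9],[0.2,0.413,0.59,0,0.9],[0.2,0.413,0.59,0,0.9],[0.2,0.413,0.59,0,0.9],[0.2,0.413,0.59,0,0.9]], force=40)

```text
clock: 3.1
tcp_pos: [0.556, -0.2082, 0.2196]
orientation: [0.206, 1.56, -0.206]
contact_force: [1.2, 0.5, -0.4]
grip_width: 0.0513
```

```bash
cat > s.py <<'E'
from h import *
o=r.get_obs(); R=Ro.from_rotvec(o['orientation']).as_matrix()
print(round(o['clock'],2),o['tcp_pos'].round(4),'jaw',np.degrees(np.arctan2(R[1,2],R[0,2])).round(1),'tilt',R[:,0].round(3),o['contact_force'].round(1),round(o['grip_width'],4),o['joints'].round(2))
E
python3 s.py
```

```text
3.1 [ 0.556  -0.2082  0.2196] jaw -15.0 tilt [ 0.001 -0.    -1.   ] [ 1.2  0.5 -0.4] 0.0513 [ 0.52  0.37 -0.34  1.74  0.14  1.06 -0.13]
```

>>> play_rows(plan=[[0.2,0.125,0.179,0,0],[0.2,0.125,0.179,0,0],[0.2,0.125,0.179,0,0],[0.2,0.125,0.179,0,0],[0.2,0.125,0.179,0,0],[0.2,0.125,0.179,-0.05,0],[0.2,0.125,0.179,-0.1,0],[0.2,0.125,0.179,-0.15,0],[0.2,0.125,0.179,-0.17,0],[0.2,0.125,0.179,-0.17,0]])

```text
clock: 4.1
tcp_pos: [0.6768, -0.0318, 0.0451]
orientation: [0.205, 1.568, -0.208]
contact_force: [-0.2, -0.6, -0.2]
grip_width: 0.0513
```

```bash
python3 s.py
```

```text
4.1 [ 0.6768 -0.0318  0.0451] jaw -15.0 tilt [-0.008 -0.001 -1.   ] [-0.2 -0.6 -0.2] 0.0513 [ 0.18  0.69 -0.33  1.65  0.28  0.85 -0.52]
```

>>> play_rows(plan=[[0.2,0.0,0.0,-0.02,0],[0.2,0,0,-0.035,0],[0.2,0,0,-0.037,0],[0.2,0,0,-0.037,0]])

```text
clock: 4.5
tcp_pos: [0.6803, -0.031, 0.0129]
orientation: [0.206, 1.561, -0.206]
contact_force: [0.0, 0.1, 0.0]
grip_width: 0.0513
```

```bash
python3 - <<'E'
exec(open('s.py').read())
f=snap('scene','a1.png'); im=cv2.imread('pics/a1.png')[120:320,200:480]; cv2.imwrite('pics/a1.png',cv2.resize(im,(784,560)))
E
```

```text
4.5 [ 0.6803 -0.031   0.0129] jaw -15.0 tilt [ 0. -0. -1.] [0.  0.1 0. ] 0.0513 [ 0.17  0.74 -0.32  1.66  0.3   0.8  -0.54]
```

View pics/a1.png

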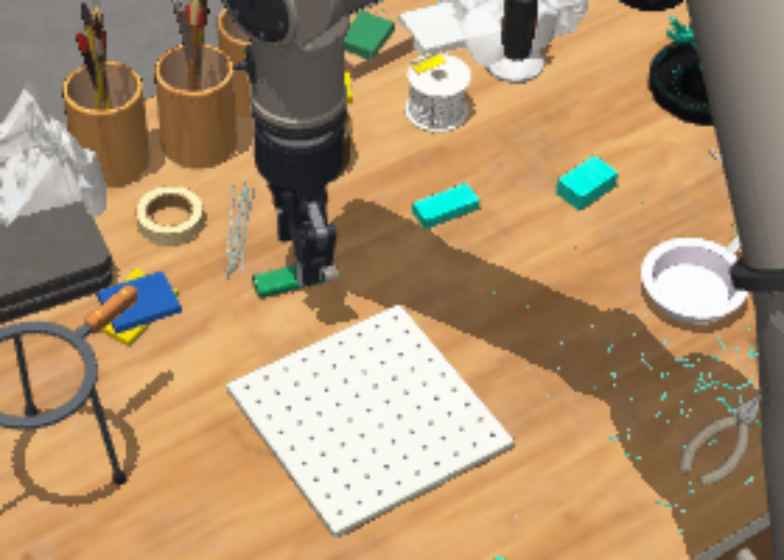

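The gripper straddles the lighter (around 300,275). Closing, then lifting.

>>> play_rows(plan=[[-1,0,0,0,0],[-1,0,0,0,0],[-1,0,0,0,0],[-1,0,0,0,0],[-1,0,0,0,0],[-1,0,0,0.02,0],[-1,0,0,0.06,0],[-1,0,0,0.06,0]])

```text
clock: 5.35
tcp_pos: [0.6839, -0.0304, 0.0778]
orientation: [0.207, 1.552, -0.204]
contact_force: [0.8, -0.9, -0.2]
grip_width: -0.0002
```

```bash
python3 s.py
```

```text
5.35 [ 0.6839 -0.0304  0.0778] jaw -15.0 tilt [ 0.009  0.    -1.   ] [ 0.8 -0.9 -0.2] -0.0002 [ 0.19  0.66 -0.34  1.63  0.26  0.89 -0.51]
```

```bash
python3 - <<'E'
exec(open('s.py').read())
f=snap('scene','a2.png'); im=cv2.imread('pics/a2.png')[150:270,240:400]; cv2.imwrite('pics/a2.png',cv2.resize(im,(800,600)))
E
```

```text
5.35 [ 0.6839 -0.0304  0.0778] jaw -15.0 tilt [ 0.009  0.    -1.   ] [ 0.8 -0.9 -0.2] -0.0002 [ 0.19  0.66 -0.34  1.63  0.26  0.89 -0.51]
```

View pics/a2.png

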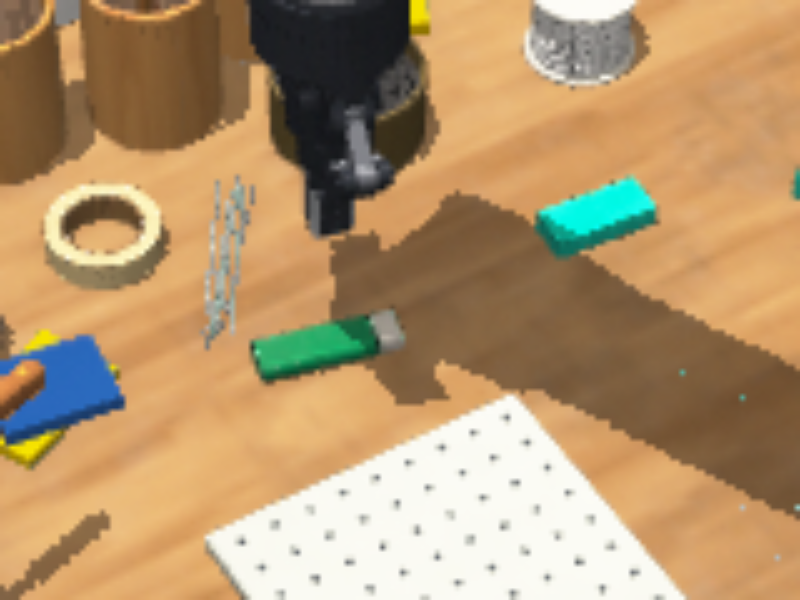

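>>> play_rows(plan=[[0.2,0,0.0,0,0],[0.2,0,0,0,0],[0.2,0,0,0,0],[0.2,0,0,0,0],[0.2,0,0,0,0],[0.2,0,0,0,0],[0.2,0,0,-0.03,0],[0.2,0,0,-0.055,0],[0.2,0,0.002,-0.065,0],[0.2,0,0.002,-0.065,0]])

```text
clock: 6.4
tcp_pos: [0.6788, -0.0282, 0.0058]
orientation: [0.205, 1.564, -0.205]
contact_force: [-1.3, 0.4, -0.1]
grip_width: 0.0514
```

```bash
python3 - <<'E'
exec(open('s.py').read())
print(r.finger_overhang)
f=r.grab_frame('scene'); C=cloud(f); C[f['z_map']==0]=9
P=near(C,.681,-.029,.06,.006,.02); L=r.outline_of(f,'lighter'); 
for d in L[:2]:
  m=d['mask']; print(d['conf'],rect(C[m]),np.median(C[m],0))
E
```

```text
6.4 [ 0.6788 -0.0282  0.0058] jaw -15.0 tilt [-0.003  0.    -1.   ] [-1.3  0.4 -0.1] 0.0514 [ 0.17  0.74 -0.31  1.66  0.3   0.79 -0.54]
0.008
0.43 (array([691.4,  -8.8]), array([37.7, 40.3]), 85.6) [ 0.68467802 -0.00592187  0.01145125]
```

>>> play_rows(plan=[[-1,0,0,0,0],[-1,0,0,0,0],[-1,0,0,0,0],[-1,0,0,0,0],[-1,0,0,0,0],[-1,0,0,0,0],[-1,0,0,0,0]])

```text
clock: 7.2
tcp_pos: [0.68, -0.0288, 0.0073]
orientation: [0.206, 1.561, -0.206]
contact_force: [-0.3, -0.2, -0.1]
grip_width: 0.0002
```

```bash
python3 - <<'E'
exec(open('s.py').read())
f=snap('scene','a3.png'); im=cv2.imread('pics/a3.png')[170:250,250:357]; cv2.imwrite('pics/a3.png',cv2.resize(im,(800,600),interpolation=cv2.INTER_CUBIC))
print(proj(f,o['tcp_pos']),proj(f,np.array([.681,-.029,.012])))
f=snap('top','a3t.png'); im=cv2.imread('pics/a3t.png')[150:240,260:380]; cv2.imwrite('pics/a3t.png',cv2.resize(im,(800,600),interpolation=cv2.INTER_CUBIC))
print(proj(f,o['tcp_pos']),proj(f,np.array([.681,-.029,.012])))
E
```

```text
7.2 [ 0.68   -0.0288  0.0073] jaw -15.0 tilt [-0. -0. -1.] [-0.3 -0.2 -0.1] 0.0002 [ 0.17  0.74 -0.31  1.66  0.3   0.79 -0.54]
(np.float64(305.6800158295671), np.float64(219.10775130517368)) (np.float64(305.52931057392396), np.float64(217.6074140738615))
(np.float64(326.775129731374), np.float64(193.37734909566953)) (np.float64(326.8643407881356), np.float64(192.75572226171727))
```

View pics/a3.png

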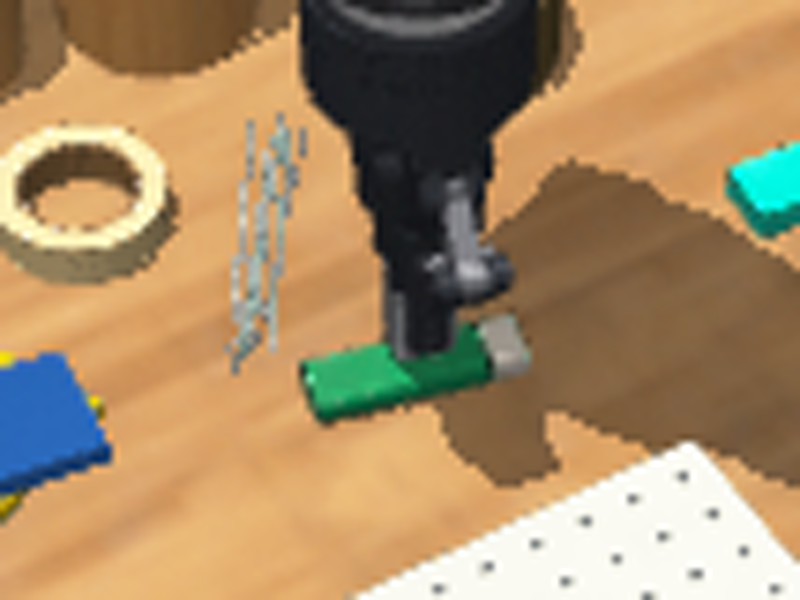

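View pics/a3t.png

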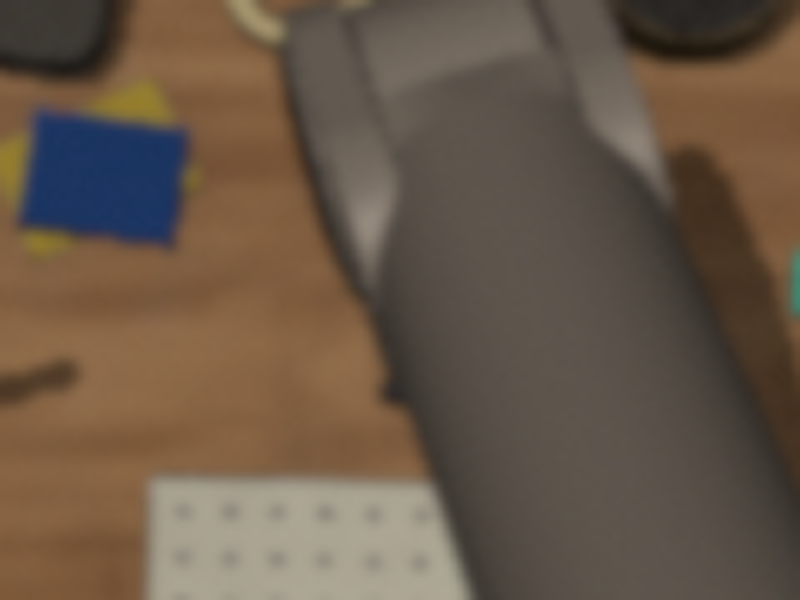

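```bash
python3 - <<'E'
from h import *
f=r.grab_frame('scene'); C=cloud(f)
g=f['pixels']
for v in range(200,224):
    print(v,[(tuple((C[v,u]*1000).round().astype(int)),int(g[v,u].mean())) for u in (303,305,307)])
E
```

```text
200 [((np.int64(674), np.int64(-18), np.int64(90)), 30), ((np.int64(658), np.int64(-14), np.int64(106)), 23), ((np.int64(653), np.int64(-16), np.int64(109)), 24)]
201 [((np.int64(668), np.int64(-14), np.int64(94)), 27), ((np.int64(667), np.int64(-19), np.int64(91)), 35), ((np.int64(666), np.int64(-24), np.int64(89)), 21)]
202 [((np.int64(670), np.int64(-15), np.int64(87)), 25), ((np.int64(669), np.int64(-20), np.int64(86)), 26), ((np.int64(669), np.int64(-26), np.int64(83)), 27)]
203 [((np.int64(673), np.int64(-17), np.int64(80)), 26), ((np.int64(668), np.int64(-20), np.int64(83)), 27), ((np.int64(672), np.int64(-28), np.int64(75)), 32)]
204 [((np.int64(667), np.int64(-13), np.int64(84)), 25), ((np.int64(672), np.int64(-22), np.int64(74)), 34), ((np.int64(640), np.int64(-7), np.int64(112)), 69)]
205 [((np.int64(667), np.int64(-13), np.int64(81)), 25), ((np.int64(666), np.int64(-18), np.int64(78)), 34), ((np.int64(640), np.int64(-8), np.int64(107)), 123)]
206 [((np.int64(672), np.int64(-16), np.int64(71)), 26), ((np.int64(670), np.int64(-20), np.int64(71)), 30), ((np.int64(637), np.in
[... 2061 characters left out ...]
6)), 60), ((np.int64(671), np.int64(-27), np.int64(17)), 64)]
220 [((np.int64(679), np.int64(-20), np.int64(10)), 111), ((np.int64(678), np.int64(-25), np.int64(8)), 65), ((np.int64(670), np.int64(-27), np.int64(14)), 59)]
221 [((np.int64(677), np.int64(-19), np.int64(9)), 80), ((np.int64(673), np.int64(-22), np.int64(11)), 76), ((np.int64(669), np.int64(-26), np.int64(12)), 49)]
222 [((np.int64(672), np.int64(-16), np.int64(11)), 59), ((np.int64(674), np.int64(-23), np.int64(6)), 48), ((np.int64(673), np.int64(-28), np.int64(3)), 44)]
223 [((np.int64(674), np.int64(-17), np.int64(5)), 44), ((np.int64(675), np.int64(-24), np.int64(0)), 68), ((np.int64(677), np.int64(-31), np.int64(-6)), 90)]
```

The image and depth put the shut fingertips about 20 mm above where the reported TCP says they should be. I'll check by touching the bare desk gently, beside the lighter.

>>> play_rows(plan=[[-1,0,0,0.03,0],[-1,0,-0.04,0.03,0],[-1,0,-0.075,0.03,0],[-1,0,-0.075,0.03,0],[-1,0,-0.075,0.01,0],[-1,0,-0.075,0.0,0],[-1,0,-0.075,-0.004,0],[-1,0,-0.075,-0.004,0],[-1,0,-0.075,-0.004,0]])

```text
clock: 8.25
tcp_pos: [0.6804, -0.1033, 0.0037]
orientation: [0.205, 1.561, -0.205]
contact_force: [-0.7, -0.4, -0.2]
grip_width: -0.0001
```

>>> play_rows(plan=[[-1,0,0,-0.004,0],[-1,0,0,-0.004,0],[-1,0,0,-0.004,0]])

```text
clock: 8.55
tcp_pos: [0.6801, -0.1038, -0.0006]
orientation: [0.206, 1.561, -0.206]
contact_force: [0.8, -0.5, -0.9]
grip_width: -0.0003
```

>>> play_rows(plan=[[-1,0,0,-0.004,0],[-1,0,0,-0.004,0],[-1,0,0,-0.004,0]])

```text
clock: 8.85
tcp_pos: [0.6799, -0.1038, -0.0049]
orientation: [0.206, 1.561, -0.206]
contact_force: [-0.1, -0.2, 0.4]
grip_width: -0.0003
```

```bash
python3 - <<'E'
exec(open('s.py').read())
f=snap('scene','a4.png'); im=cv2.imread('pics/a4.png')[170:250,250:357]; cv2.imwrite('pics/a4.png',cv2.resize(im,(800,600),interpolation=cv2.INTER_CUBIC))
print(proj(f,o['tcp_pos']))
E
```

```text
8.85 [ 0.6799 -0.1038 -0.0049] jaw -15.0 tilt [-0.  0. -1.] [-0.1 -0.2  0.4] -0.0003 [ 0.27  0.77 -0.31  1.64  0.3   0.78 -0.44]
(np.float64(329.8949478656281), np.float64(210.79680538519796))
```

View pics/a4.png

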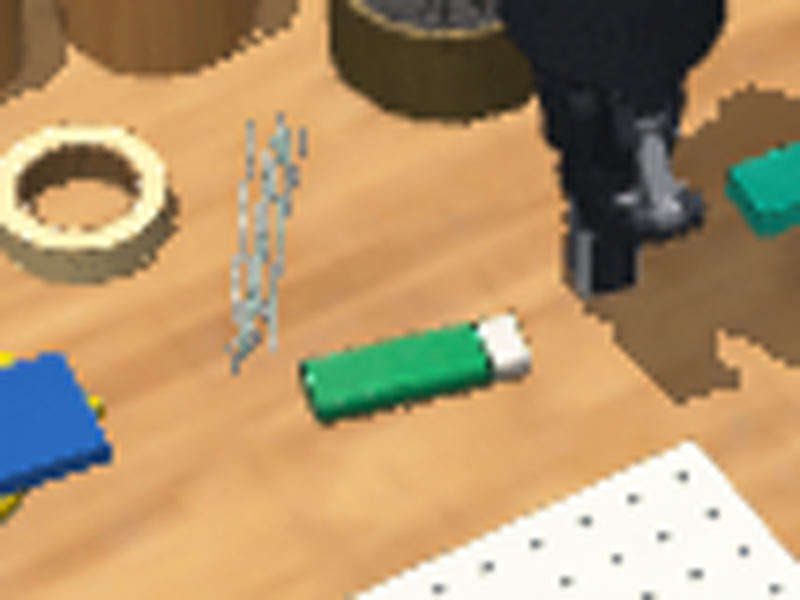

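>>> play_rows(plan=[[-1,0,0,-0.003,0],[-1,0,0,-0.003,0],[-1,0,0,-0.003,0]])

```text
clock: 9.2
tcp_pos: [0.6799, -0.1038, -0.0079]
orientation: [0.206, 1.561, -0.206]
contact_force: [-0.1, -0.7, 0.3]
grip_width: -0.0001
```

>>> play_rows(plan=[[-1,0,0,-0.003,0],[-1,0,0,-0.003,0],[-1,0,0,-0.003,0]])

```text
clock: 9.5
tcp_pos: [0.68, -0.1038, -0.0108]
orientation: [0.206, 1.561, -0.206]
contact_force: [0.2, 0.1, -1.1]
grip_width: 0.0003
```

>>> play_rows(plan=[[-1,0,0,-0.002,0],[-1,0,0,-0.002,0],[-1,0,0,-0.002,0]])

```text
clock: 9.8
tcp_pos: [0.6804, -0.1038, -0.0118]
orientation: [0.206, 1.56, -0.206]
contact_force: [-2.0, 0.4, 4.7]
grip_width: 0.0002
```

Contact came at reported z ≈ -0.0115, so the shut tips stand about 11.5 mm behind the reported TCP, not 8 mm ahead. I'll use this measured offset and retry the grasp.

>>> play_rows(plan=[[-1,0,0,0.04,0],[0.2,0,0.04,0.04,0],[0.2,0,0.075,0.04,0],[0.2,0,0.075,0.04,0],[0.2,0,0.075,0.04,0],[0.2,0,0.075,0.04,0],[0.2,0,0.075,0.02,0],[0.2,0,0.075,0.008,0],[0.2,0,0.075,0.005,0],[0.2,0,0.075,0.005,0]])

```text
clock: 10.8
tcp_pos: [0.6795, -0.0296, -0.0085]
orientation: [0.206, 1.562, -0.207]
contact_force: [0.2, 1.2, 0.1]
grip_width: 0.0512
```

>>> play_rows(plan=[[-1,0,0,0,0],[-1,0,0,0,0],[-1,0,0,0,0],[-1,0,0,0,0],[-1,0,0,0,0],[-1,0,0,0,0]])

```text
clock: 11.4
tcp_pos: [0.6808, -0.0287, -0.0068]
orientation: [0.206, 1.559, -0.206]
contact_force: [-0.9, -0.4, 5.4]
grip_width: 0.0222
```

>>> play_rows(plan=[[-1,0,0,0.03,0],[-1,0,0,0.08,0],[-1,-0.04,-0.03,0.08,0.1],[-1,-0.08,-0.06,0.08,0.2],[-1,-0.12,-0.09,0.08,0.2],[-1,-0.172,-0.106,0.08,0.2],[-1,-0.172,-0.106,0.08,0.2],[-1,-0.172,-0.106,0.05,0.2],[-1,-0.172,-0.106,0.02,0.2],[-1,-0.172,-0.106,0.02,0.2]])

```text
clock: 12.4
tcp_pos: [0.5053, -0.1341, 0.0094]
orientation: [0.049, 1.577, -0.047]
contact_force: [-0.6, -0.6, 0.7]
grip_width: 0.0222
```

```bash
python3 - <<'E'
exec(open('s.py').read())
f=snap('scene','a5.png'); im=cv2.imread('pics/a5.png')[190:290,290:424]; cv2.imwrite('pics/a5.png',cv2.resize(im,(800,600),interpolation=cv2.INTER_CUBIC))
E
```

```text
12.4 [ 0.5053 -0.1341  0.0094] jaw -3.5 tilt [-0.006  0.001 -1.   ] [-0.6 -0.6  0.7] 0.0222 [ 0.43  0.56 -0.37  2.04  0.34  0.6  -0.23]
```

View pics/a5.png

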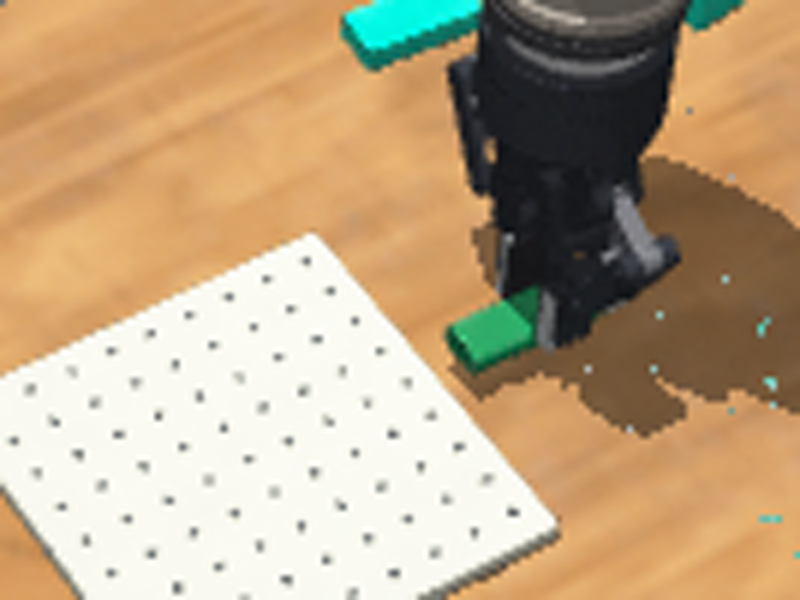

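>>> play_rows(plan=[[-1,0,0,-0.01,0],[-1,0,0,-0.018,0],[-1,0,0,-0.02,0],[-1,0,0,-0.02,0],[-0.2,0,0,-0.02,0],[0.0,0,0,-0.02,0],[0.0,0,0,-0.02,0],[0.0,0,0,-0.02,0],[0.0,0,0,0.02,0],[0.0,0,0,0.06,0]])

```text
clock: 13.45
tcp_pos: [0.5068, -0.1344, 0.0722]
orientation: [0.049, 1.574, -0.048]
contact_force: [2.1, -1.0, -0.1]
grip_width: 0.0427
```

>>> play_rows(plan=[[0.0,0,0,0.05,0],[0.0,0,0,0.1,0],[0.2,-0.0,0.05,0.13,0],[0.2,0,0.1,0.13,0],[0.2,-0.01,0.15,0.13,0],[0.2,-0.02,0.2,0.13,0],[0.2,-0.03,0.25,0.13,0],[0.2,-0.038,0.3,0.13,0],[0.2,-0.038,0.35,0.13,0],[0.2,-0.038,0.4,0.13,0]])

```text
clock: 14.45
tcp_pos: [0.4695, 0.2562, 0.2025]
orientation: [0.049, 1.57, -0.049]
contact_force: [0.9, 0.3, 0.2]
grip_width: 0.0512
```

```bash
python3 - <<'E'
exec(open('s.py').read())
f=snap('top','a6t.png'); C=cloud(f); C[f['z_map']==0]=9
L=r.outline_of(f,'lighter')
for d in L[:1]: print('lighter',d['conf'],rect(C[d['mask']]),np.median(C[d['mask']],0))
im=f['pixels'][150:330,150:390]; cv2.imwrite('pics/a6t.png',cv2.resize(im,(800,600)))
E
```

```text
14.45 [0.4695 0.2562 0.2025] jaw -3.6 tilt [ 0.001 -0.    -1.   ] [0.9 0.3 0.2] 0.0512 [-0.07  0.34 -0.66  1.87  0.24  1.01 -0.9 ]
lighter 0.63 (array([4669.2, 4497.8]), array([12491.6,   248.6]), 47.3) [0.51236505 0.00274228 0.01288581]
```

View pics/a6t.png

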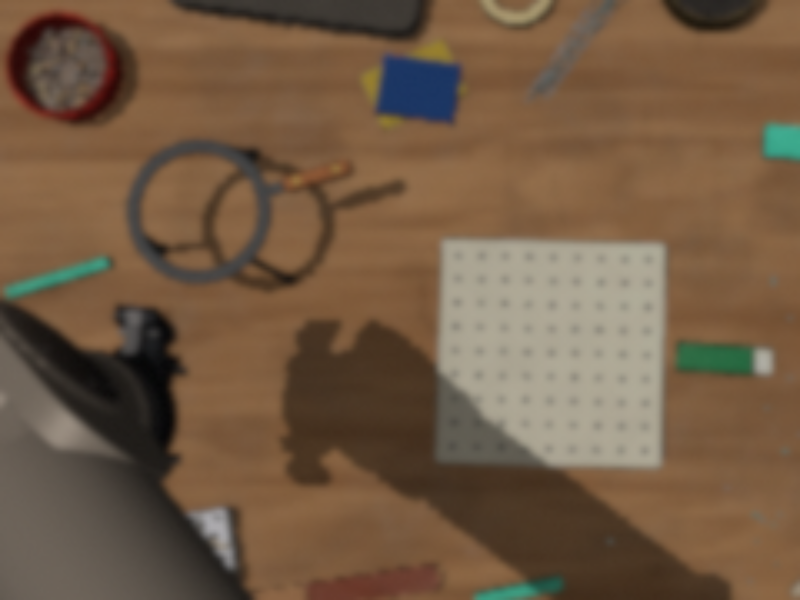

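>>> play_rows(plan=[[0.4,0,0.05,0,0],[0.4,0,0.078,0,0],[0.4,0,0.078,0,0],[0.4,0,0.078,0,0]])

```text
clock: 14.95
tcp_pos: [0.4698, 0.3323, 0.2019]
orientation: [0.047, 1.571, -0.049]
contact_force: [-0.3, -0.1, 0.7]
grip_width: 0.0596
```

```bash
python3 s.py
```

```text
14.95 [0.4698 0.3323 0.2019] jaw -3.5 tilt [-0.001 -0.001 -1.   ] [-0.3 -0.1  0.7] 0.0596 [-0.21  0.41 -0.66  1.78  0.29  1.05 -1.04]
```

>>> play_rows(plan=[[0.4,0,0.011,0,0],[0.4,0,0.011,-0.04,0],[0.4,0,0.011,-0.08,0],[0.4,0,0.011,-0.11,0],[0.4,0,0.011,-0.12,0],[0.4,0,0.011,-0.12,0]])

```text
clock: 15.55
tcp_pos: [0.4698, 0.3425, 0.0813]
orientation: [0.048, 1.572, -0.051]
contact_force: [-0.3, 0.7, 0.5]
grip_width: 0.0594
```

```bash
python3 - <<'E'
exec(open('s.py').read())
f=snap('scene','a7.png'); im=cv2.imread('pics/a7.png')[270:390,140:300]; cv2.imwrite('pics/a7.png',cv2.resize(im,(800,600),interpolation=cv2.INTER_CUBIC))
E
```

```text
15.55 [0.4698 0.3425 0.0813] jaw -3.6 tilt [-0.002 -0.002 -1.   ] [-0.3  0.7  0.5] 0.0594 [-0.28  0.56 -0.6   1.86  0.41  0.84 -1.15]
```

View pics/a7.png

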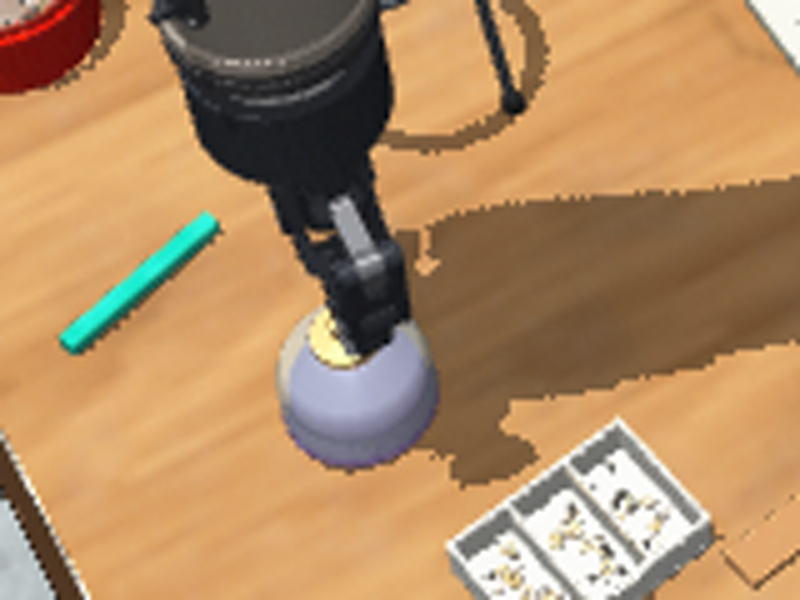

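```bash
python3 - <<'E'
from h import *
f=r.grab_frame('scene')
for p in [(.469,.343,.078),(.469,.343,.07),(.469-.037,.343,.1),(.469-.037,.3425,.106),(.469-.037,.3425,.125),(.469-.03,.3425,.1)]: print(p,proj(f,np.array(p)))
E
```

```text
(0.469, 0.343, 0.078) (np.float64(208.19863841335737), np.float64(332.34695001023374))
(0.469, 0.343, 0.07) (np.float64(208.68416745594283), np.float64(334.3740429768106))
(0.432, 0.343, 0.1) (np.float64(215.12574232589017), np.float64(339.9709979268763))
(0.432, 0.3425, 0.106) (np.float64(214.99841857346968), np.float64(338.3027563056673))
(0.432, 0.3425, 0.125) (np.float64(213.86840452878772), np.float64(333.31470663375944))
(0.43899999999999995, 0.3425, 0.1) (np.float64(213.76116751477983), np.float64(337.30505263002493))
```

>>> play_rows(plan=[[0.4,0,0.001,-0.02,0],[0.4,0,0.001,-0.035,0],[0.4,0,0.001,-0.037,0],[0.4,0,0.001,-0.037,0],[-0.2,0,0.001,-0.037,0],[-0.6,0,0.001,-0.037,0],[-1,0,0.001,-0.037,0],[-1,0,0.001,-0.037,0],[-1,0,0.001,-0.037,0],[-1,0,0.001,-0.037,0]], force=50)

```text
clock: 16.65
tcp_pos: [0.4704, 0.3451, 0.0464]
orientation: [0.049, 1.569, -0.048]
contact_force: [-1.5, -0.8, 5.2]
grip_width: 0.0244
```

```bash
python3 s.py
```

```text
16.65 [0.4704 0.3451 0.0464] jaw -3.6 tilt [ 0.001  0.001 -1.   ] [-1.5 -0.8  5.2] 0.0244 [-0.31  0.61 -0.57  1.88  0.46  0.78 -1.19]
```

```bash
python3 - <<'E'
exec(open('s.py').read())
f=snap('scene','a8.png'); im=cv2.imread('pics/a8.png')[290:370,160:267]; cv2.imwrite('pics/a8.png',cv2.resize(im,(800,600),interpolation=cv2.INTER_CUBIC))
E
```

```text
16.65 [0.4704 0.3451 0.0464] jaw -3.6 tilt [ 0.001  0.001 -1.   ] [-1.5 -0.8  5.2] 0.0244 [-0.31  0.61 -0.57  1.88  0.46  0.78 -1.19]
```

View pics/a8.png

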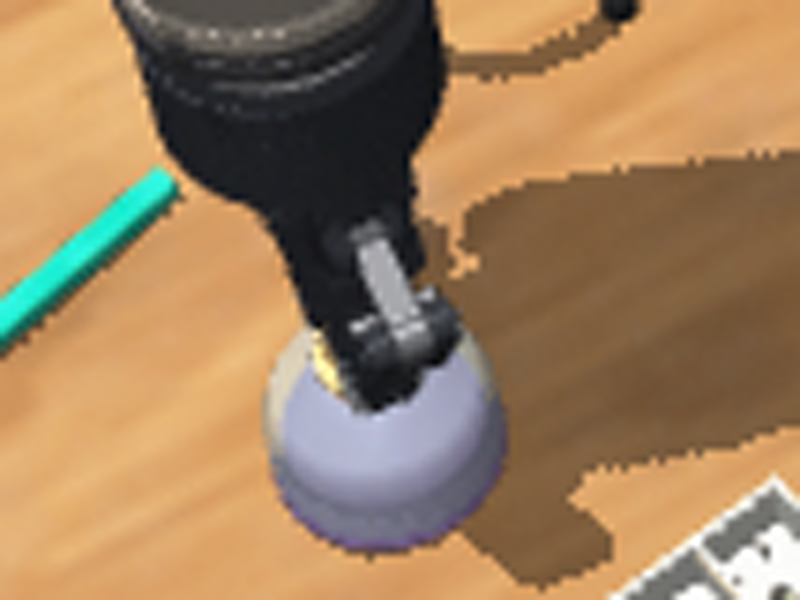

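>>> play_rows(plan=[[-1,0,0,0.01,0],[-1,0,0,0.02,0],[-1,0,0,0.02,0],[-1,0,0,0.02,0]], force=60)

```text
clock: 17.1
tcp_pos: [0.4704, 0.3446, 0.0658]
orientation: [0.049, 1.569, -0.049]
contact_force: [0.0, -0.7, -0.8]
grip_width: 0.0239
```

```bash
python3 - <<'E'
exec(open('s.py').read())
f=snap('scene','a9.png'); im=cv2.imread('pics/a9.png')[290:370,160:267]; cv2.imwrite('pics/a9.png',cv2.resize(im,(800,600),interpolation=cv2.INTER_CUBIC))
E
```

```text
17.1 [0.4704 0.3446 0.0658] jaw -3.6 tilt [ 0.001  0.    -1.   ] [ 0.  -0.7 -0.8] 0.0239 [-0.3   0.58 -0.59  1.87  0.43  0.81 -1.17]
```

View pics/a9.png

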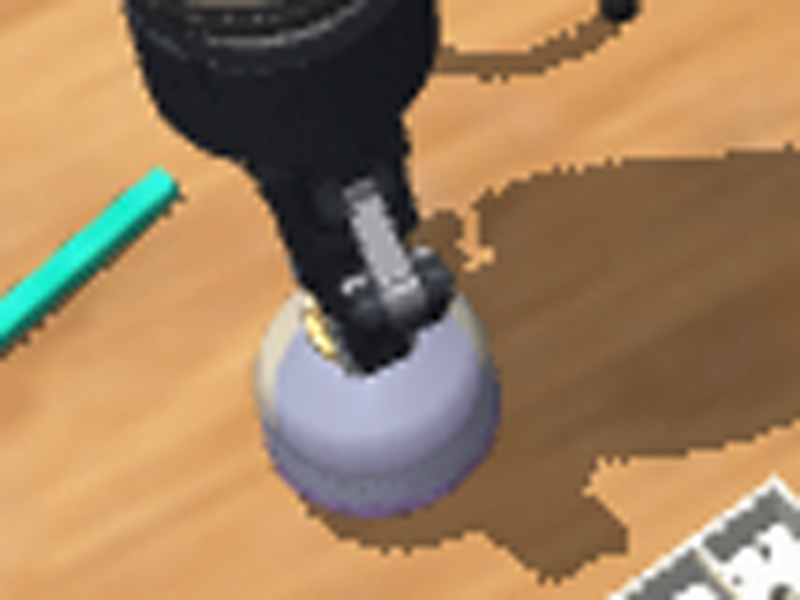

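>>> play_rows(plan=[[-1,0,0,0.04,0],[-1,0.005,-0.03,0.07,0],[-1,0.01,-0.07,0.08,0],[-1,0.015,-0.11,0.08,0],[-1,0.02,-0.15,0.08,0],[-1,0.025,-0.19,0.08,0],[-1,0.03,-0.23,0.08,0],[-1,0.035,-0.27,0.08,0],[-1,0.04,-0.31,0.08,0],[-1,0.043,-0.335,0.08,0]])

```text
clock: 18.15
tcp_pos: [0.5128, 0.0057, 0.1448]
orientation: [0.05, 1.571, -0.053]
contact_force: [-0.7, 0.3, -2.0]
grip_width: 0.0237
```

>>> play_rows(plan=[[-1,0,-0.006,0,0],[-1,0,-0.006,-0.02,0],[-1,0,-0.006,-0.05,0],[-1,0,-0.006,-0.06,0],[-1,0,-0.006,-0.06,0]])

```text
clock: 18.65
tcp_pos: [0.5116, 0.0043, 0.0839]
orientation: [0.048, 1.574, -0.047]
contact_force: [-0.6, -0.1, -2.1]
grip_width: 0.0237
```

```bash
python3 - <<'E'
exec(open('s.py').read())
f=snap('scene','b1.png'); im=cv2.imread('pics/b1.png')[200:320,260:420]; cv2.imwrite('pics/b1.png',cv2.resize(im,(800,600),interpolation=cv2.INTER_CUBIC))
C=cloud(f); C[f['z_map']==0]=9
x,y=o['tcp_pos'][:2]; print(circ(near(C,x,y,.06,.06,.085)), circ(near(C,x,y,.06,.04,.065),.034))
E
```

```text
18.65 [0.5116 0.0043 0.0839] jaw -3.5 tilt [-0.004  0.    -1.   ] [-0.6 -0.1 -2.1] 0.0237 [ 0.32  0.45 -0.55  2.03  0.34  0.76 -0.5 ]
[0.51   0.0042 0.028 ] [0.5133 0.0023 0.034 ]
```

View pics/b1.png

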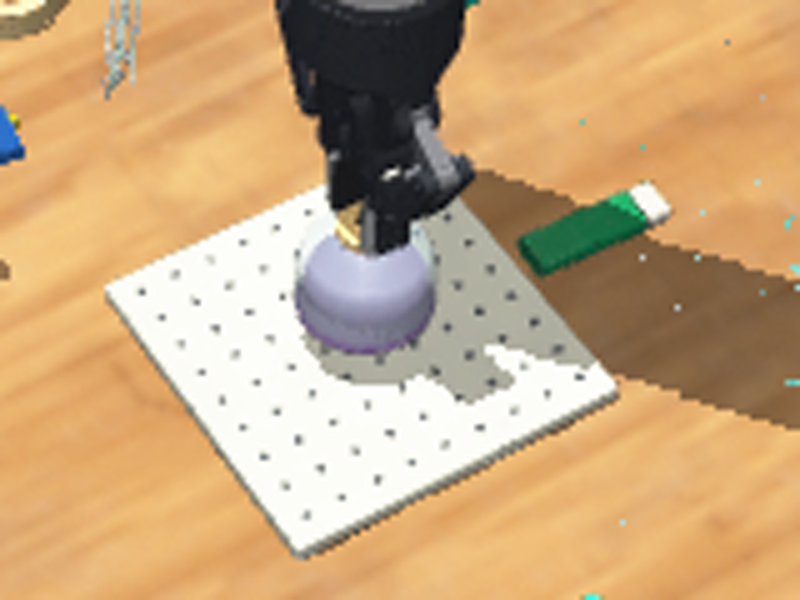

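>>> play_rows(plan=[[-1,0,0,-0.012,0],[-1,0,0,-0.02,0],[-1,0,0,-0.024,0],[-1,0,0,-0.027,0],[-1,0,0,-0.027,0],[-1,0,0,-0.027,0]])

```text
clock: 19.3
tcp_pos: [0.513, 0.0036, 0.0587]
orientation: [0.048, 1.57, -0.049]
contact_force: [-2.0, -0.8, 3.7]
grip_width: 0.024
```

>>> play_rows(plan=[[-0.4,0,0,0,0],[-0.2,0,0,0,0],[0.0,0,0,0,0],[0.2,0,0,0,0],[0.2,0,0,0,0],[0.2,0,0,0.03,0],[0.2,0,0,0.08,0],[0.2,0,0,0.125,0],[0.2,0,0,0.125,0],[0.2,0,0,0.125,0]])

```text
clock: 20.3
tcp_pos: [0.5138, 0.0035, 0.1844]
orientation: [0.049, 1.568, -0.049]
contact_force: [-1.3, 0.9, -0.8]
grip_width: 0.0508
```

>>> play_rows(plan=[[0.1,0.03,0.04,0,0.1],[0.1,0.06,0.08,0,0.2],[0.0,0.09,0.12,0,0.33],[0.0,0.127,0.165,0,0.33],[0.0,0.127,0.165,0,0.33],[0.0,0.127,0.165,0,0.33]])

```text
clock: 20.9
tcp_pos: [0.6393, 0.1706, 0.1807]
orientation: [-0.212, 1.564, 0.214]
contact_force: [0.1, -0.3, -0.4]
grip_width: 0.0429
```

```bash
python3 - <<'E'
exec(open('s.py').read())
for c in ['scene','top']:
    f=snap(c,'b2.png' if c=='scene' else 'b2t.png')
    C=cloud(f); C[f['z_map']==0]=9
    print('lampglass',circ(near(C,.513,.003,.06,.03,.057)),'cap',circ(near(C,.513,.003,.04,.075,.1)))
im=cv2.imread('pics/b2.png')[190:310,180:340]; cv2.imwrite('pics/b2.png',cv2.resize(im,(800,600),interpolation=cv2.INTER_CUBIC))
E
```

```text
20.9 [0.6393 0.1706 0.1807] jaw 15.5 tilt [-0.004  0.    -1.   ] [ 0.1 -0.3 -0.4] 0.0429 [ 0.1   0.58 -0.66  1.59  0.38  1.11 -0.38]
lampglass [0.512  0.0039 0.0294] cap [0.509  0.0078 0.007 ]
lampglass [5.129e-01 4.000e-04 2.890e-02] cap [0.5145 0.0015 0.008 ]
```

View pics/b2.png

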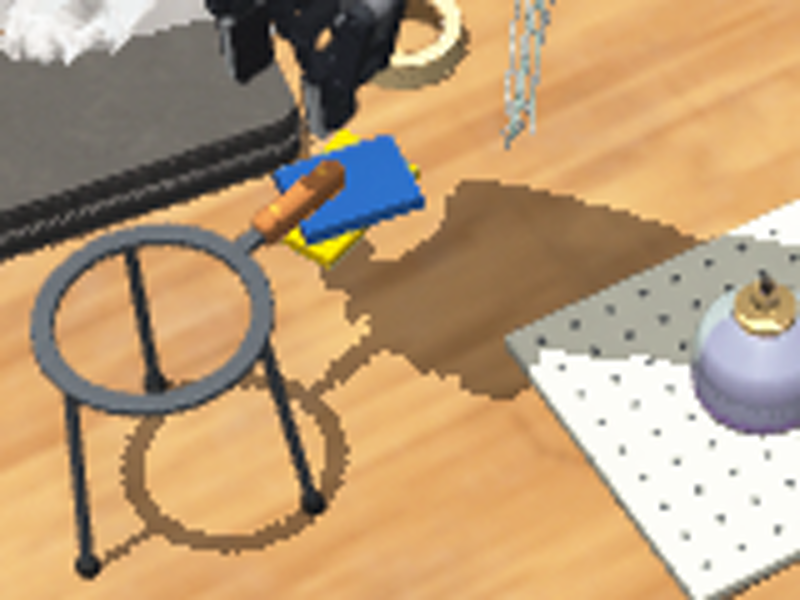

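>>> play_rows(plan=[[0.0,0,-0.002,-0.04,0],[0.0,0,-0.002,-0.07,0],[0.0,0,-0.002,-0.084,0],[0.0,0,-0.002,-0.084,0],[0.0,0,-0.002,-0.084,0]])

```text
clock: 21.5
tcp_pos: [0.6405, 0.1661, 0.1004]
orientation: [-0.21, 1.56, 0.21]
contact_force: [0.5, 0.0, 0.2]
grip_width: 0.043
```

```bash
python3 - <<'E'
exec(open('s.py').read())
f=snap('scene','b3.png')
im=cv2.imread('pics/b3.png')[190:290,190:324]; cv2.imwrite('pics/b3.png',cv2.resize(im,(800,600),interpolation=cv2.INTER_CUBIC))
E
```

```text
21.5 [0.6405 0.1661 0.1004] jaw 15.3 tilt [ 0.001  0.    -1.   ] [0.5 0.  0.2] 0.043 [ 0.08  0.66 -0.62  1.66  0.44  0.97 -0.43]
```

View pics/b3.png

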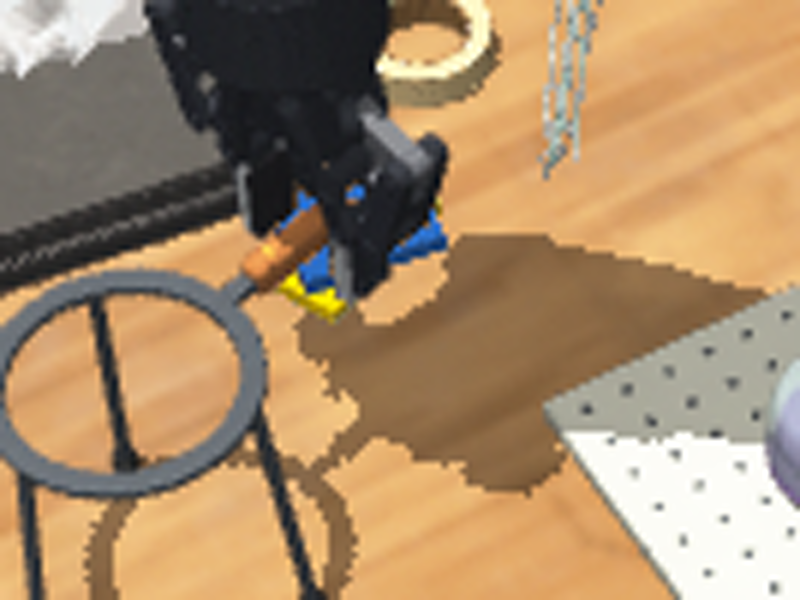

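The jaws straddle the stand's handle at about (320,230). Closing.

>>> play_rows(plan=[[-0.3,0,0,0,0],[-0.6,0,0,0,0],[-0.8,0,0,0,0],[-1,0,0,0,0],[-1,0,0,0,0],[-1,0,0,0,0],[-1,0,0,0,0]], force=100)

```text
clock: 22.25
tcp_pos: [0.6408, 0.1665, 0.1004]
orientation: [-0.21, 1.559, 0.21]
contact_force: [-0.6, -3.0, 5.8]
grip_width: 0.01
```

>>> play_rows(plan=[[-1,0,0,0.005,0],[-1,0,0,0.01,0],[-1,0,0,0.015,0],[-1,0,0,0.02,0],[-1,0,0,0.02,0]])

```text
clock: 22.75
tcp_pos: [0.6406, 0.1669, 0.1202]
orientation: [-0.21, 1.559, 0.211]
contact_force: [0.1, 0.0, -0.9]
grip_width: 0.01
```

```bash
python3 - <<'E'
exec(open('s.py').read())
f=snap('scene','b4.png')
im=cv2.imread('pics/b4.png')[190:310,170:330]; cv2.imwrite('pics/b4.png',cv2.resize(im,(800,600),interpolation=cv2.INTER_CUBIC))
E
```

```text
22.75 [0.6406 0.1669 0.1202] jaw 15.4 tilt [ 0.001  0.    -1.   ] [ 0.1  0.  -0.9] 0.01 [ 0.09  0.63 -0.63  1.64  0.43  1.   -0.41]
```

View pics/b4.png

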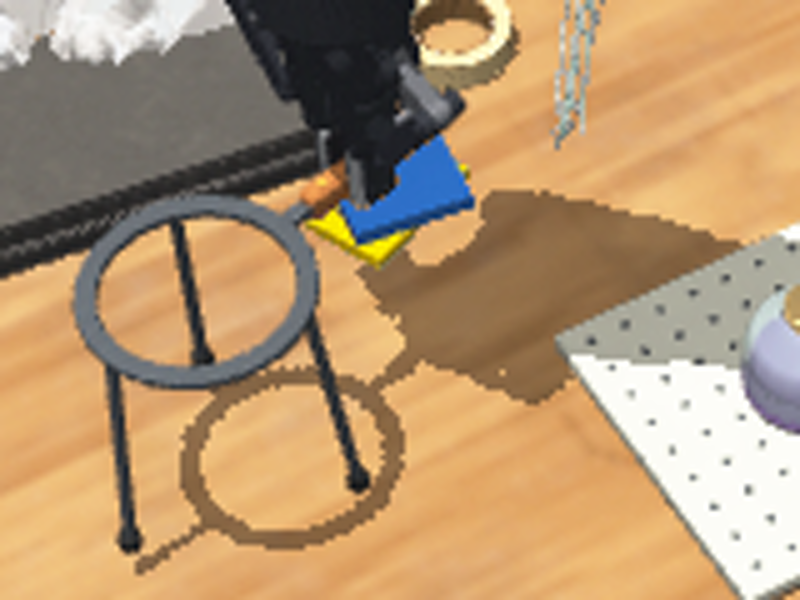

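>>> play_rows(plan=[[-1,0,0,0.03,0],[-1,0,0,0.07,0],[-1,-0.005,-0.01,0.1,0],[-1,-0.02,-0.03,0.11,0],[-1,-0.04,-0.06,0.11,-0.05],[-1,-0.06,-0.095,0.11,-0.1],[-1,-0.08,-0.13,0.11,-0.2],[-1,-0.1,-0.165,0.11,-0.3],[-1,-0.12,-0.2,0.11,-0.4],[-1,-0.135,-0.225,0.11,-0.45]])

```text
clock: 23.8
tcp_pos: [0.5034, -0.061, 0.2291]
orientation: [0.146, 1.567, -0.148]
contact_force: [0.6, -0.7, -1.6]
grip_width: 0.0096
```

>>> play_rows(plan=[[-1,-0.008,-0.015,0,-0.03],[-1,-0.015,-0.027,0,-0.05],[-1,-0.015,-0.027,0,-0.05],[-1,-0.015,-0.027,0,-0.05]])

```text
clock: 24.2
tcp_pos: [0.4908, -0.0842, 0.2294]
orientation: [0.181, 1.563, -0.18]
contact_force: [-0.8, 0.5, -2.5]
grip_width: 0.0104
```

```bash
cat > ring.py <<'E'
exec(open('s.py').read())
import sys
tag=sys.argv[1]
for c in ['scene','top']:
    f=snap(c,tag+c+'.png'); C=cloud(f); C[f['z_map']==0]=9
    zr=o['tcp_pos'][2]+.0265
    x,y=.513,.002
    zr=float(sys.argv[2]) if len(sys.argv)>2 else zr
    P=near(C,x,y,.07,zr-.012,zr+.015); k=circ(P,.048); rr=np.hypot(*(P[:,:2]-k[:2]).T); Q=P[abs(rr-.048)<.008]; k=circ(Q,.048)
    A=np.c_[Q[:,:2]-k[:2],np.ones(len(Q))]; pl=np.linalg.lstsq(A,Q[:,2],rcond=None)[0]
    print(c,'ring',k[:2],'tilt',pl.round(4),len(Q))
im=cv2.imread('pics/'+tag+'scene.png')[170:320,240:440]; cv2.imwrite('pics/'+tag+'z.png',cv2.resize(im,(800,600),interpolation=cv2.INTER_CUBIC))
E
python3 ring.py b5
```

```text
24.2 [ 0.4908 -0.0842  0.2294] jaw -13.2 tilt [ 0.001  0.001 -1.   ] [-0.8  0.5 -2.5] 0.0104 [ 0.55  0.22 -0.57  1.93  0.14  1.03 -0.32]
scene ring [0.5116 0.0095] tilt [ 0.0029 -0.0051  0.2586] 632
top ring [0.5124 0.0074] tilt [-0.0022 -0.0043  0.2592] 665
```

View pics/b5z.png

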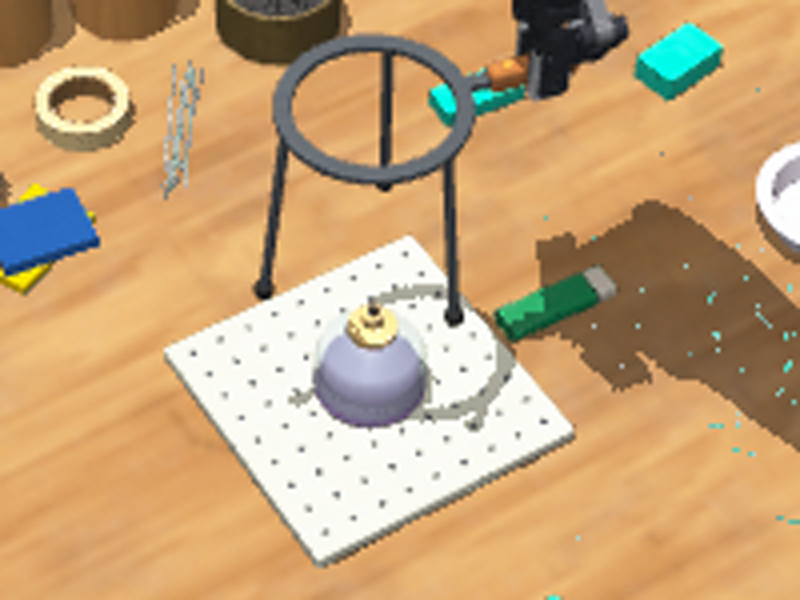

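>>> play_rows(plan=[[-1,0,-0.006,0,0],[-1,0,-0.006,0,0],[-1,0,-0.006,-0.02,0],[-1,0,-0.006,-0.045,0],[-1,0,-0.006,-0.07,0],[-1,0,-0.006,-0.09,0],[-1,0,-0.006,-0.1,0],[-1,0,-0.006,-0.1,0],[-1,0,-0.006,-0.1,0]])

```text
clock: 25.2
tcp_pos: [0.4907, -0.0913, 0.1299]
orientation: [0.182, 1.562, -0.182]
contact_force: [-0.8, 0.5, -0.9]
grip_width: 0.0101
```

```bash
python3 ring.py b6
```

```text
25.2 [ 0.4907 -0.0913  0.1299] jaw -13.3 tilt [ 0.001  0.    -1.   ] [-0.8  0.5 -0.9] 0.0101 [ 0.51  0.35 -0.54  2.03  0.24  0.82 -0.4 ]
scene ring [0.5118 0.0023] tilt [ 0.0034 -0.002   0.1591] 571
top ring [ 5.127e-01 -3.000e-04] tilt [ 0.0003 -0.0014  0.1602] 541
```

View pics/b6z.png

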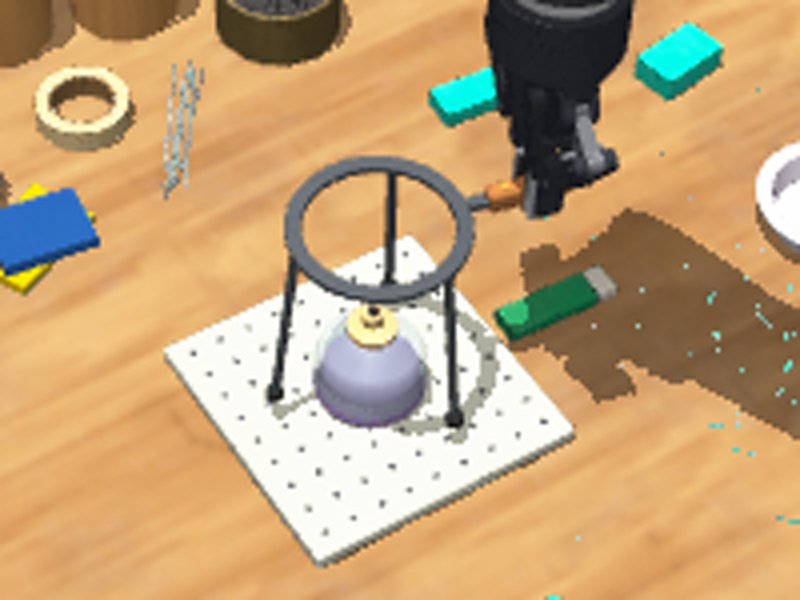

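Well centred. Lowering to contact (~ -17 mm).

>>> play_rows(plan=[[-1,0,0,-0.006,0],[-1,0,0,-0.011,0],[-1,0,0,-0.015,0],[-1,0,0,-0.017,0],[-1,0,0,-0.017,0],[-1,0,0,-0.017,0]])

```text
clock: 25.9
tcp_pos: [0.4899, -0.0918, 0.1125]
orientation: [0.182, 1.564, -0.183]
contact_force: [-2.2, -1.9, 4.7]
grip_width: 0.0097
```

>>> play_rows(plan=[[-0.75,0,0,0,0],[-0.6,0,0,0,0],[-0.4,0,0,0,0],[-0.2,0,0,0,0],[0.0,0,0,0,0],[0.0,0,0,0,0],[0.0,0,0,0.02,0],[0.0,0,0,0.06,0],[0.0,0,0,0.1,0],[0.0,0,0,0.1,0]])

```text
clock: 26.9
tcp_pos: [0.4936, -0.0913, 0.2174]
orientation: [0.181, 1.554, -0.182]
contact_force: [-0.0, 0.0, -0.8]
grip_width: 0.0428
```

```bash
python3 ring.py b7 0.142
```

```text
26.9 [ 0.4936 -0.0913  0.2174] jaw -13.3 tilt [ 0.009 -0.002 -1.   ] [-0.   0.  -0.8] 0.0428 [ 0.56  0.24 -0.57  1.94  0.16  1.   -0.32]
scene ring [0.511  0.0019] tilt [-0.001   0.0038  0.1422] 551
top ring [ 0.5114 -0.0007] tilt [-0.0044 -0.0005  0.1427] 531
```

View pics/b7z.png

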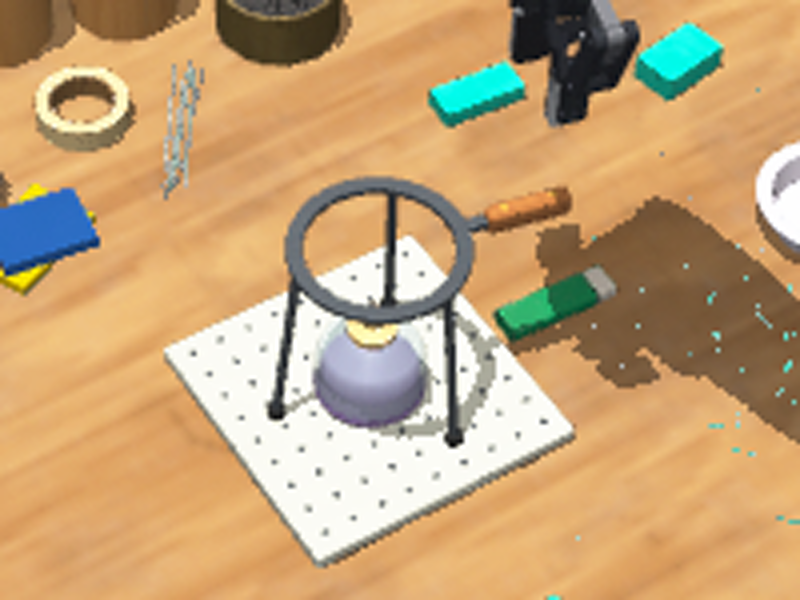

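>>> play_rows(plan=[[0.4,0.02,-0.04,0,0.1],[0.4,0.045,-0.08,0,0.2],[0.4,0.07,-0.12,0,0.3],[0.4,0.095,-0.16,0,0.375],[0.4,0.12,-0.2,0,0.375],[0.4,0.138,-0.236,0,0.375],[0.4,0.138,-0.236,-0.04,0.375],[0.4,0.138,-0.236,-0.08,0.375],[0.4,0.138,-0.236,-0.12,0.375],[0.4,0.138,-0.236,-0.16,0.375]])

```text
clock: 28.0
tcp_pos: [0.6267, -0.3267, 0.0485]
orientation: [-0.111, 1.571, 0.114]
contact_force: [-0.4, 0.3, 0.3]
grip_width: 0.0596
```

```bash
python3 - <<'E'
exec(open('s.py').read())
f=snap('scene','c1.png')
im=cv2.imread('pics/c1.png')[150:230,360:467]; cv2.imwrite('pics/c1.png',cv2.resize(im,(800,600),interpolation=cv2.INTER_CUBIC))
E
```

```text
28.0 [ 0.6267 -0.3267  0.0485] jaw 8.2 tilt [-0.003  0.001 -1.   ] [-0.4  0.3  0.3] 0.0596 [ 0.69  0.75 -0.45  1.56  0.38  0.92  0.25]
```

View pics/c1.png

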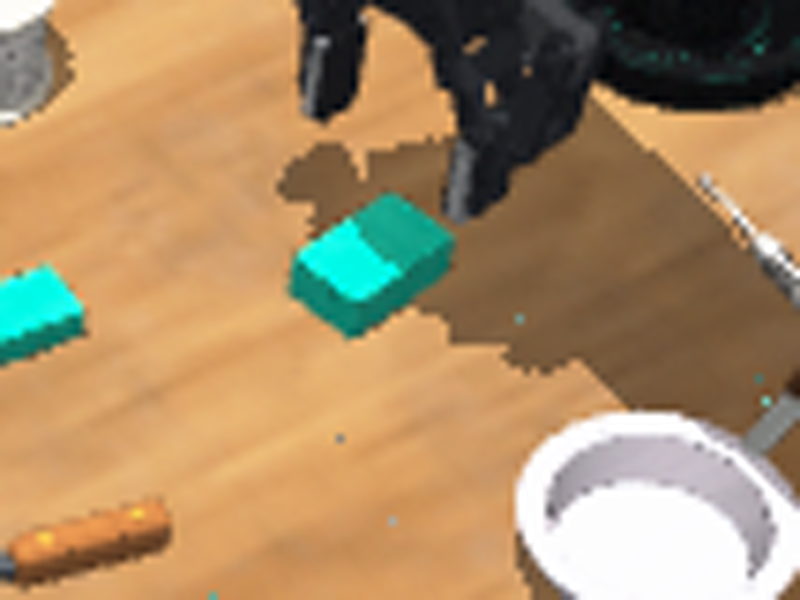

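>>> play_rows(plan=[[0.4,0,0,-0.025,0],[0.4,0,0,-0.045,0],[0.4,0,0,-0.053,0],[0.4,0,0,-0.053,0],[0.4,0,0,-0.053,0]])

```text
clock: 28.55
tcp_pos: [0.6287, -0.3276, 0.0002]
orientation: [-0.113, 1.567, 0.112]
contact_force: [-0.3, 0.1, -1.1]
grip_width: 0.0595
```

```bash
python3 - <<'E'
exec(open('s.py').read())
f=snap('scene','c2.png')
im=cv2.imread('pics/c2.png')[150:230,360:467]; cv2.imwrite('pics/c2.png',cv2.resize(im,(800,600),interpolation=cv2.INTER_CUBIC))
E
```

```text
28.55 [ 6.287e-01 -3.276e-01  2.000e-04] jaw 8.2 tilt [ 0.001 -0.    -1.   ] [-0.3  0.1 -1.1] 0.0595 [ 0.68  0.81 -0.43  1.58  0.41  0.85  0.23]
```

View pics/c2.png

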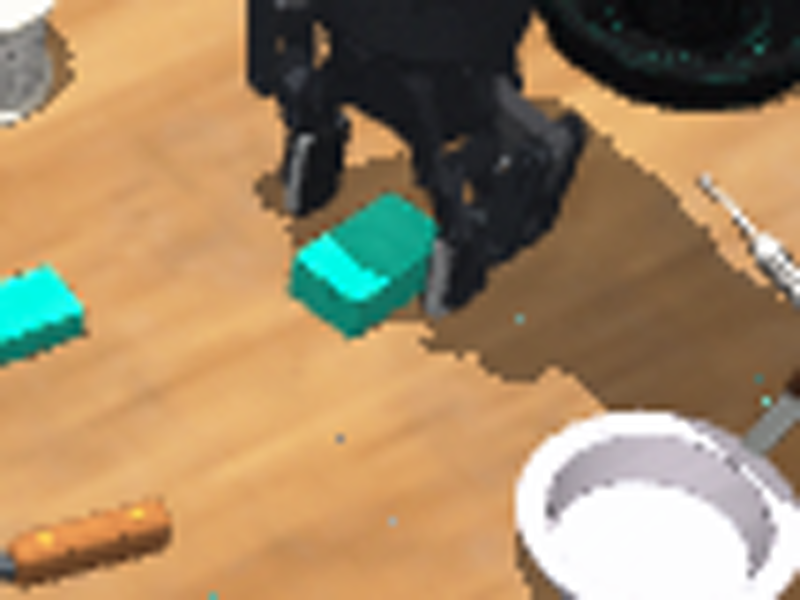

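>>> play_rows(plan=[[0.2,0,0,-0.005,0],[0.0,0,0,-0.005,0],[-0.2,0,0,-0.005,0],[-0.4,0,0,-0.005,0],[-0.6,0,0,-0.005,0],[-0.6,0,0,-0.005,0],[-0.6,0,0,-0.005,0]], force=40)

```text
clock: 29.3
tcp_pos: [0.6285, -0.3275, -0.0052]
orientation: [-0.113, 1.567, 0.112]
contact_force: [-0.5, -0.1, 4.4]
grip_width: 0.0309
```

>>> play_rows(plan=[[-0.6,0,0,0.02,0],[-0.6,0,0,0.06,0],[-0.6,0,0,0.06,0],[-0.6,0,0,0.06,0]])

```text
clock: 29.7
tcp_pos: [0.629, -0.3278, 0.0564]
orientation: [-0.113, 1.565, 0.111]
contact_force: [-1.1, -0.1, -1.1]
grip_width: 0.0313
```

```bash
python3 - <<'E'
exec(open('s.py').read())
f=snap('scene','c3.png')
im=cv2.imread('pics/c3.png')[140:220,360:467]; cv2.imwrite('pics/c3.png',cv2.resize(im,(800,600),interpolation=cv2.INTER_CUBIC))
for c in ['scene','top']:
    f=r.grab_frame(c); C=cloud(f); C[f['z_map']==0]=9
    P=near(C,.474,-.323,.056,.0215,.029); d=np.hypot(*(P[:,:2]-[.4745,-.323]).T); Q=P[(d>.036)]; print(c,circ(Q,.0445),len(Q))
E
```

```text
29.7 [ 0.629  -0.3278  0.0564] jaw 8.2 tilt [ 0.002 -0.001 -1.   ] [-1.1 -0.1 -1.1] 0.0313 [ 0.69  0.74 -0.45  1.56  0.38  0.93  0.25]
scene [ 0.4738 -0.3244  0.0445] 319
top [ 0.4741 -0.3264  0.0445] 377
```

View pics/c3.png

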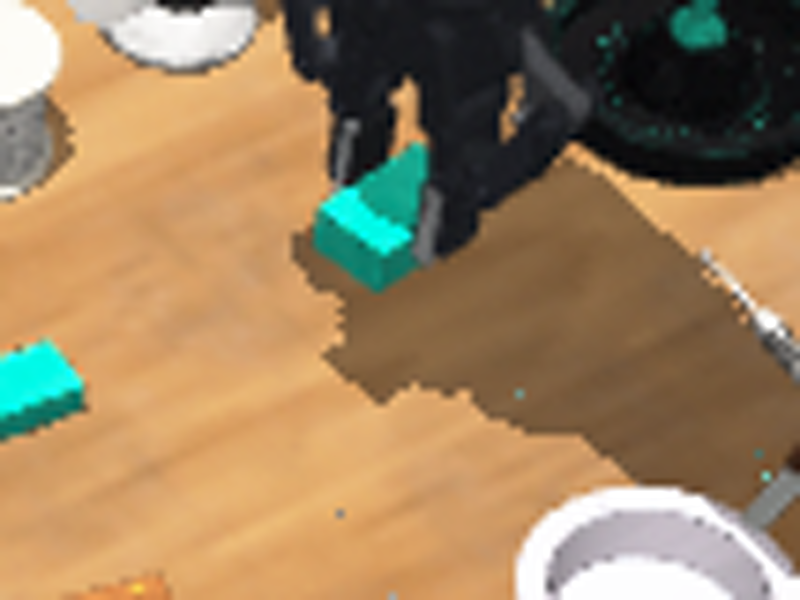

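>>> play_rows(plan=[[-0.6,-0.04,0,0.01,0],[-0.6,-0.08,0.001,0.01,0],[-0.6,-0.12,0.002,0.01,0],[-0.6,-0.156,0.002,0.01,0],[-0.6,-0.156,0.002,0.01,0],[-0.6,-0.156,0.002,-0.015,0],[-0.6,-0.156,0.002,-0.015,0],[-0.6,-0.156,0.002,-0.015,0]])

```text
clock: 30.65
tcp_pos: [0.472, -0.3248, 0.0387]
orientation: [-0.112, 1.569, 0.114]
contact_force: [0.0, -0.6, -0.2]
grip_width: 0.0314
```

```bash
python3 - <<'E'
exec(open('s.py').read())
f=snap('scene','c4.png')
im=cv2.imread('pics/c4.png')[170:260,390:510]; cv2.imwrite('pics/c4.png',cv2.resize(im,(800,600),interpolation=cv2.INTER_CUBIC))
E
```

```text
30.65 [ 0.472  -0.3248  0.0387] jaw 8.2 tilt [-0.002  0.001 -1.   ] [ 0.  -0.6 -0.2] 0.0314 [ 0.85  0.59 -0.47  1.91  0.38  0.73  0.31]
```

View pics/c4.png

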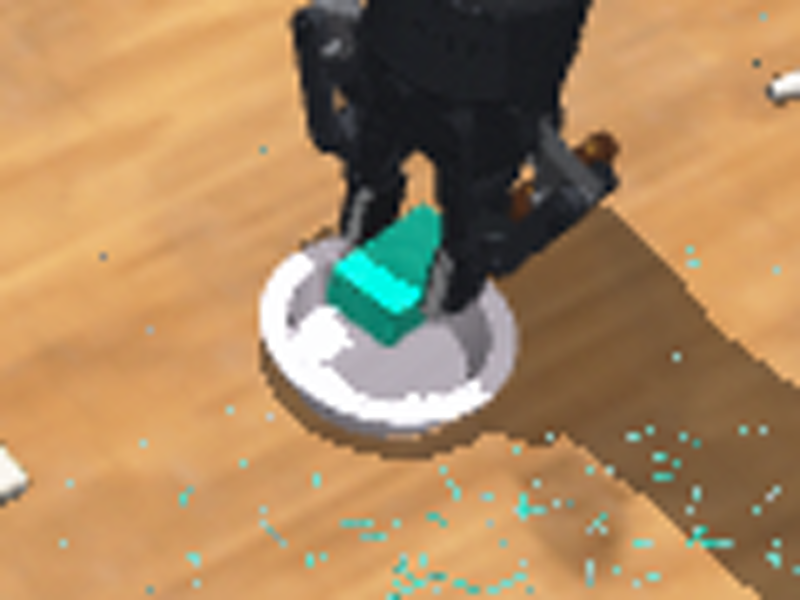

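>>> play_rows(plan=[[-0.6,0.001,0,-0.015,0],[-0.6,0.001,0,-0.03,0],[-0.6,0.001,0,-0.036,0],[-0.6,0.001,0,-0.037,0],[-0.6,0.001,0,-0.037,0]])

```text
clock: 31.2
tcp_pos: [0.473, -0.3252, 0.0019]
orientation: [-0.112, 1.568, 0.113]
contact_force: [0.1, 0.1, 0.2]
grip_width: 0.0311
```

>>> play_rows(plan=[[-0.25,0,0,0,0],[-0.1,0,0,0,0],[-0.1,0,0,0,0],[-0.1,0,0,0,0]])

```text
clock: 31.6
tcp_pos: [0.4733, -0.3255, 0.0026]
orientation: [-0.113, 1.567, 0.112]
contact_force: [0.9, 0.1, -1.1]
grip_width: 0.0385
```

```bash
python3 - <<'E'
exec(open('s.py').read())
f=snap('scene','c5.png')
im=cv2.imread('pics/c5.png')[170:260,390:510]; cv2.imwrite('pics/c5.png',cv2.resize(im,(800,600),interpolation=cv2.INTER_CUBIC))
E
```

```text
31.6 [ 0.4733 -0.3255  0.0026] jaw 8.2 tilt [ 0.001 -0.    -1.   ] [ 0.9  0.1 -1.1] 0.0385 [ 0.83  0.64 -0.44  1.92  0.42  0.67  0.27]
```

View pics/c5.png

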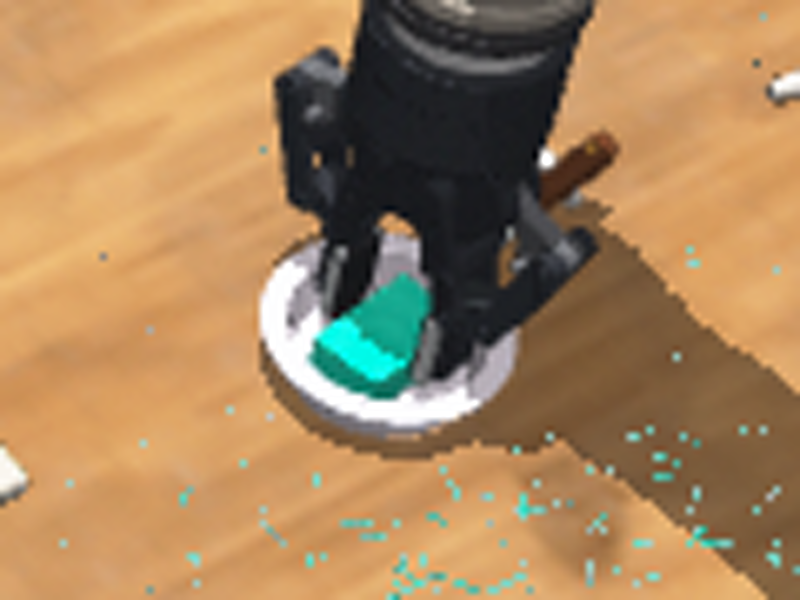

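Block is released into the pan. Rising and checking.

>>> play_rows(plan=[[-0.1,0,0,0.01,0],[-0.1,0,0,0.03,0],[-0.1,0,0,0.07,0],[-0.1,0,0,0.1,0],[0.0,0,0.05,0.13,0],[0.0,0,0.1,0.13,0],[0.0,0,0.12,0.13,0],[0.0,0,0.12,0.13,0]])

```text
clock: 32.45
tcp_pos: [0.4738, -0.2006, 0.1338]
orientation: [-0.118, 1.566, 0.118]
contact_force: [0.4, 0.1, -0.5]
grip_width: 0.0428
```

```bash
python3 - <<'E'
exec(open('s.py').read())
for c in ['scene','top']:
    f=snap(c,'c6%s.png'%c); C=cloud(f); C[f['z_map']==0]=9
    P=near(C,.474,-.325,.056,.0215,.029); d=np.hypot(*(P[:,:2]-[.474,-.325]).T); Q=P[(d>.041)]; k=circ(Q,.0445);print(c,k,len(Q))
    g=f['pixels'].astype(int); G=C[(g[:,:,1]>g[:,:,2]+40)&(g[:,:,0]>g[:,:,2]+40)]; G=G[np.hypot(*(G[:,:2]-k[:2]).T)<.035]
    print('wax',G.mean(0),rect(G),G[:,2].min(),G[:,2].max())
    t=G[G[:,2]>np.percentile(G[:,2],30)]; A=np.c_[t[:,:2]-t[:,:2].mean(0),np.ones(len(t))]; print(np.linalg.lstsq(A,t[:,2],rcond=None)[0])
    Q=near(C,k[0],k[1],.14,.034,.06);d=Q[:,:2]-k[:2]; q=Q[(np.hypot(*d.T)>.065)&(d[:,1]<-.05)]; print(' handle',q.mean(0),len(q),rect(q),np.degrees(np.arctan2(*(q.mean(0)[:2]-k[:2])[::-1])))
im=cv2.imread('pics/c6scene.png')[170:260,390:510]; cv2.imwrite('pics/c6.png',cv2.resize(im,(800,600),interpolation=cv2.INTER_CUBIC))
E
```

```text
32.45 [ 0.4738 -0.2006  0.1338] jaw 8.6 tilt [ 0.002  0.    -1.   ] [ 0.4  0.1 -0.5] 0.0428 [ 0.76  0.38 -0.58  1.99  0.27  0.85  0.18]
scene [ 0.4741 -0.3249  0.0445] 233
wax [ 0.47143735 -0.32296728  0.02183341] (array([ 473.7, -324.3]), array([35.1, 58.3]), 9.9) 0.004968050754261734 0.030747658880078476
[-0.00234789 -0.01083437  0.02441285]
 handle [ 0.48547022 -0.41735629  0.04383987] 106 (array([ 486.5, -420.5]), array([13.5, 62.7]), 4.1) -82.98900476594535h.py:16: RuntimeWarning: Mean of empty slice.
  x0=np.r_[P[:,:2].mean(0),rad or .04]
  ret = um.true_divide(
Traceback (most recent call last):
  File "h.py", line 18, in circ
    s=least_squares(fn,x0,loss='soft_l1',f_scale=.002); return s.x.round(4)
ValueError: Initial guess is outside of provided bounds
```

>>> play_rows(plan=[[0.0,0.003,-0.045,0,-0.02],[0.0,0.006,-0.09,0,-0.02],[0.0,0.01,-0.135,0,-0.02],[0.0,0.012,-0.18,0,-0.02],[0.0,0.012,-0.212,0,-0.02],[0.0,0.012,-0.212,-0.02,-0.02],[0.0,0.012,-0.212,-0.06,-0.02],[0.0,0.012,-0.212,-0.08,-0.02],[0.0,0.012,-0.212,-0.08,-0.02]])

```text
clock: 33.45
tcp_pos: [0.4817, -0.4179, 0.0486]
orientation: [-0.092, 1.574, 0.098]
contact_force: [-0.6, 0.3, 0.7]
grip_width: 0.0429
```

```bash
python3 - <<'E'
exec(open('s.py').read())
f=snap('scene','c7.png')
im=cv2.imread('pics/c7.png')[160:250,400:520]; cv2.imwrite('pics/c7.png',cv2.resize(im,(800,600),interpolation=cv2.INTER_CUBIC))
E
```

```text
33.45 [ 0.4817 -0.4179  0.0486] jaw 6.9 tilt [-0.006  0.003 -1.   ] [-0.6  0.3  0.7] 0.0429 [ 0.94  0.66 -0.45  1.74  0.37  0.83  0.44]
```

View pics/c7.png

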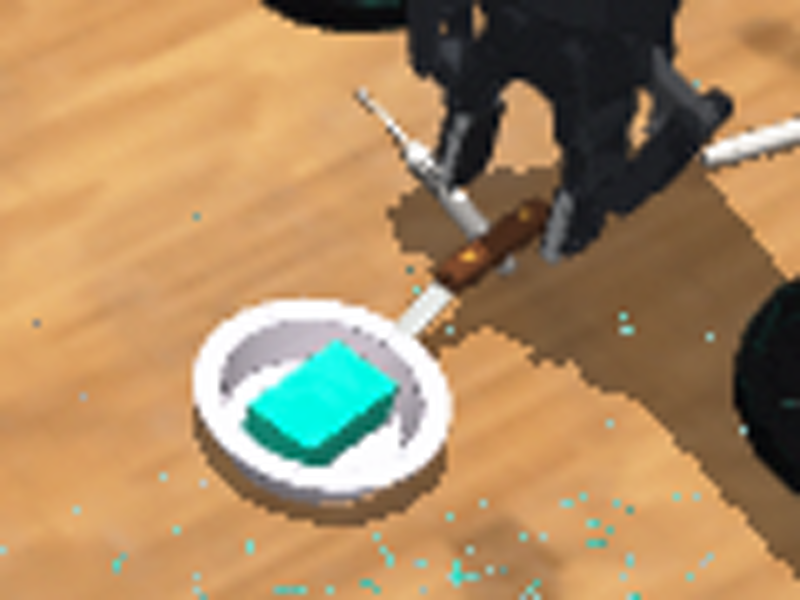

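>>> play_rows(plan=[[0.0,0,0,-0.015,0],[0.0,0,0,-0.03,0],[0.0,0,0,-0.04,0],[0.0,0,0,-0.04,0],[0.0,0,0,-0.04,0],[0.0,0,0,-0.04,0]])

```text
clock: 34.1
tcp_pos: [0.4856, -0.4176, 0.0129]
orientation: [-0.097, 1.568, 0.096]
contact_force: [-0.8, 0.3, 1.0]
grip_width: 0.0424
```

```bash
python3 - <<'E'
exec(open('s.py').read())
f=snap('scene','c8.png')
im=cv2.imread('pics/c8.png')[160:250,400:520]; cv2.imwrite('pics/c8.png',cv2.resize(im,(800,600),interpolation=cv2.INTER_CUBIC))
E
```

```text
34.1 [ 0.4856 -0.4176  0.0129] jaw 7.1 tilt [ 0.001 -0.001 -1.   ] [-0.8  0.3  1. ] 0.0424 [ 0.92  0.7  -0.43  1.76  0.4   0.77  0.41]
```

View pics/c8.png

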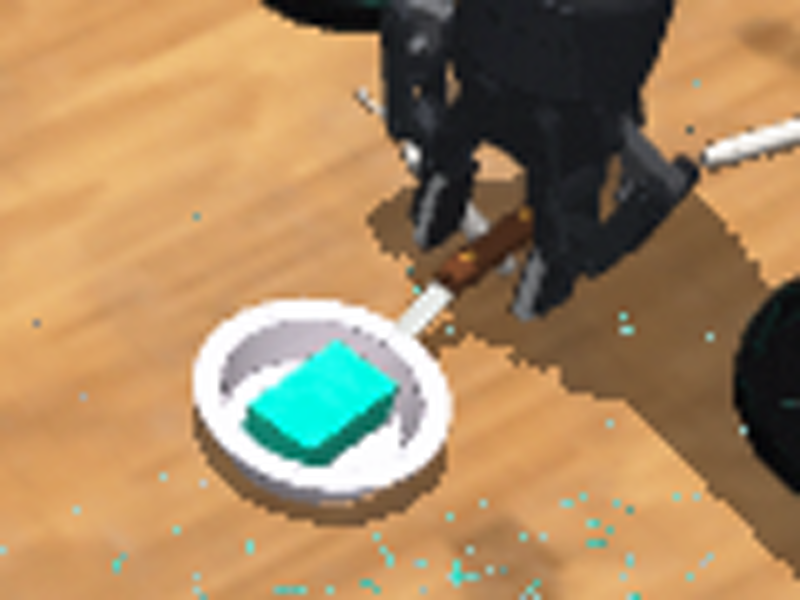

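Jaws straddle the pan's handle. Closing, lifting a little and checking for tilt.

>>> play_rows(plan=[[-0.3,0,0,0,0],[-0.6,0,0,0,0],[-0.8,0,0,0,0],[-1,0,0,0,0],[-1,0,0,0,0],[-1,0,0,0,0],[-1,0,0,0,0]], force=110)

```text
clock: 34.85
tcp_pos: [0.4853, -0.4177, 0.0126]
orientation: [-0.097, 1.568, 0.096]
contact_force: [0.4, -0.1, 3.6]
grip_width: 0.0096
```

>>> play_rows(plan=[[-1,0,0,0.005,0],[-1,0,0,0.01,0],[-1,0,0,0.02,0],[-1,0,0,0.03,0],[-1,0,0,0.03,0],[-1,0,0,0.03,0]])

```text
clock: 35.45
tcp_pos: [0.4853, -0.4176, 0.0428]
orientation: [-0.097, 1.568, 0.096]
contact_force: [0.3, -0.1, -3.1]
grip_width: 0.0095
```

```bash
cat > pan.py <<'E'
exec(open('s.py').read())
import sys
tag,x,y,z,cams=sys.argv[1],*map(float,sys.argv[2:5]),sys.argv[5].split(',')
for c in cams:
    f=snap(c,tag+c+'.png'); C=cloud(f); C[f['z_map']==0]=9
    k=np.array([x,y])
    for i in range(4):
        P=near(C,k[0],k[1],.056,z-.008,z+.008); rr=np.hypot(*(P[:,:2]-k[:2]).T); Q=P[rr>.0405]; k=circ(Q,.0445)[:2]
    A=np.c_[Q[:,:2]-k[:2],np.ones(len(Q))]; pl=np.linalg.lstsq(A,Q[:,2],rcond=None)[0]
    print(c,'rim',k,'tilt,z',pl.round(4),len(Q))
    g=f['pixels'].astype(int); G=C[(g[:,:,1]>g[:,:,2]+40)&(g[:,:,0]>g[:,:,2]+40)]; G=G[np.hypot(*(G[:,:2]-k[:2]).T)<.04]
    if len(G)>20: print('  wax',(G.mean(0)-[*k,0]).round(4),np.percentile(G[:,2],[5,50,95]).round(4))
f=r.grab_frame('scene'); u,v=map(int,proj(f,np.array([x,y,z]))); im=f['pixels'][v-45:v+60,u-60:u+80]
cv2.imwrite('pics/'+tag+'z.png',cv2.resize(im,(800,600),interpolation=cv2.INTER_CUBIC))
E
python3 pan.py c9 .474 -.325 .0545 scene
```

```text
35.45 [ 0.4853 -0.4176  0.0428] jaw 7.0 tilt [ 0.001 -0.001 -1.   ] [ 0.3 -0.1 -3.1] 0.0095 [ 0.93  0.66 -0.45  1.75  0.37  0.82  0.43]
scene rim [ 0.4741 -0.325 ] tilt,z [-0.0124  0.0041  0.0549] 301
  wax [-0.0023  0.0018  0.0507] [0.0384 0.0526 0.0578]
```

View pics/c9z.png

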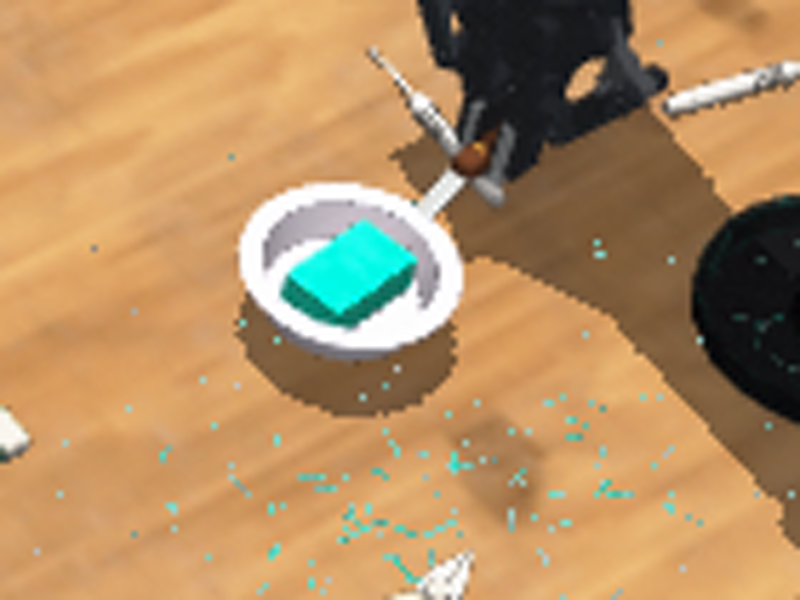

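>>> play_rows(plan=[[-1,0,0,0.02,0],[-1,0,0,0.05,0],[-1,0,0,0.085,0],[-1,0,0.005,0.115,0],[-1,0.003,0.015,0.135,0.02],[-1,0.01,0.035,0.137,0.06],[-1,0.017,0.065,0.137,0.1],[-1,0.024,0.095,0.137,0.15],[-1,0.031,0.13,0.137,0.2],[-1,0.038,0.165,0.137,0.25]])

```text
clock: 36.55
tcp_pos: [0.5226, -0.2477, 0.1777]
orientation: [-0.296, 1.552, 0.3]
contact_force: [0.1, 0.3, -1.1]
grip_width: 0.0094
```

>>> play_rows(plan=[[-1,0.007,0.035,0,0.05],[-1,0.014,0.07,0,0.1],[-1,0.021,0.1,0,0.14],[-1,0.028,0.13,0,0.17],[-1,0.033,0.155,0,0.19],[-1,0.036,0.168,0,0.2],[-1,0.038,0.175,0,0.2],[-1,0.038,0.175,0,0.2],[-1,0.038,0.175,0,0.2]])

```text
clock: 37.45
tcp_pos: [0.5607, -0.0786, 0.1788]
orientation: [-0.448, 1.525, 0.448]
contact_force: [0.2, -0.1, -1.8]
grip_width: 0.0096
```

```bash
python3 pan.py d1 .511 0.0 .192 scene,top
```

```text
37.45 [ 0.5607 -0.0786  0.1788] jaw 32.8 tilt [-0.001 -0.001 -1.   ] [ 0.2 -0.1 -1.8] 0.0096 [ 0.58  0.43 -0.71  1.82  0.33  1.01  0.31]
scene rim [ 0.5109 -0.0008] tilt,z [-0.0013 -0.0079  0.191 ] 400
  wax [-0.0034  0.0008  0.187 ] [0.1755 0.1884 0.1927]
top rim [ 0.5106 -0.0029] tilt,z [ 0.0046 -0.0133  0.191 ] 451
  wax [-0.     -0.0007  0.1895] [0.1861 0.1897 0.1927]
```

View pics/d1z.png

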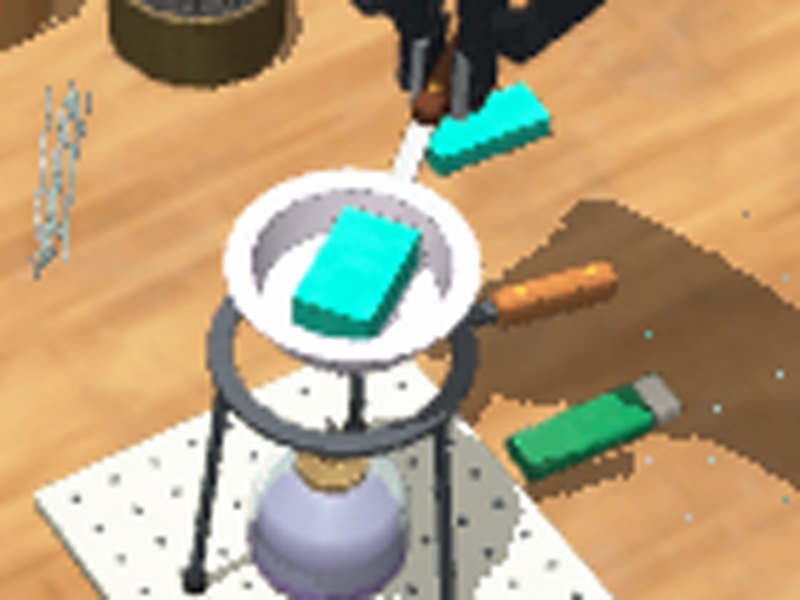

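>>> play_rows(plan=[[-1,0.0005,0.0025,0,0],[-1,0.0005,0.0025,0,0],[-1,0.0005,0.0025,-0.01,0],[-1,0.0005,0.0025,-0.02,0],[-1,0.0005,0.0025,-0.03,0],[-1,0.0005,0.0025,-0.035,0],[-1,0.0005,0.0025,-0.035,0],[-1,0.0005,0.0025,-0.035,0]])

```text
clock: 38.4
tcp_pos: [0.5617, -0.0748, 0.1442]
orientation: [-0.449, 1.524, 0.449]
contact_force: [-0.4, -0.1, -2.8]
grip_width: 0.0098
```

```bash
python3 pan.py d2 .511 0.0 .1565 scene,top
```

```text
38.4 [ 0.5617 -0.0748  0.1442] jaw 32.8 tilt [-0.  0. -1.] [-0.4 -0.1 -2.8] 0.0098 [ 0.56  0.47 -0.69  1.85  0.37  0.94  0.28]
scene rim [0.5114 0.0032] tilt,z [-0.0101 -0.005   0.1562] 399
  wax [-0.0033  0.0007  0.1527] [0.1418 0.1542 0.1577]
top rim [0.5113 0.0009] tilt,z [ 0.0019 -0.0123  0.1566] 428
  wax [ 0.0003 -0.0006  0.1552] [0.1517 0.1555 0.1589]
```

View pics/d2z.png

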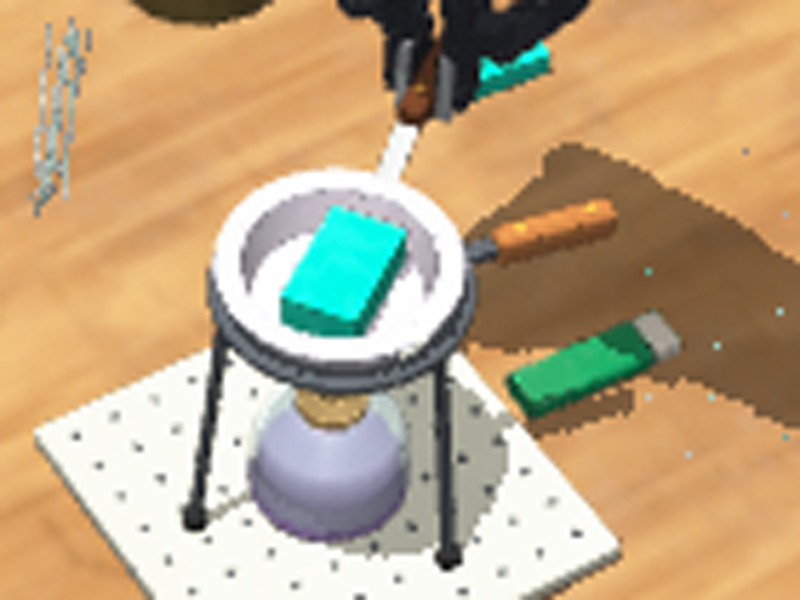

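>>> play_rows(plan=[[-1,0,-0.0015,0,0],[-1,0,-0.0015,-0.002,0],[-1,0,-0.0015,-0.004,0],[-1,0,-0.0015,-0.006,0],[-1,0,-0.0015,-0.008,0],[-1,0,-0.0015,-0.01,0],[-1,0,-0.0015,-0.011,0],[-1,0,-0.0015,-0.011,0],[-1,0,-0.0015,-0.011,0]])

```text
clock: 39.45
tcp_pos: [0.5616, -0.0764, 0.1334]
orientation: [-0.449, 1.524, 0.449]
contact_force: [-1.1, 0.1, -0.4]
grip_width: 0.0098
```

```bash
python3 pan.py d3 .511 0.0 .1455 scene,top
```

```text
39.45 [ 0.5616 -0.0764  0.1334] jaw 32.8 tilt [ 0. -0. -1.] [-1.1  0.1 -0.4] 0.0098 [ 0.55  0.49 -0.68  1.86  0.38  0.92  0.27]
scene rim [0.5091 0.003 ] tilt,z [ 0.0077 -0.0071  0.1443] 601
  wax [-0.0009 -0.0007  0.1419] [0.1292 0.1433 0.1478]
top rim [ 0.5114 -0.0007] tilt,z [ 0.0003 -0.0061  0.1446] 627
  wax [-0.0002 -0.0004  0.144 ] [0.1405 0.1442 0.1478]
```

View pics/d3z.png

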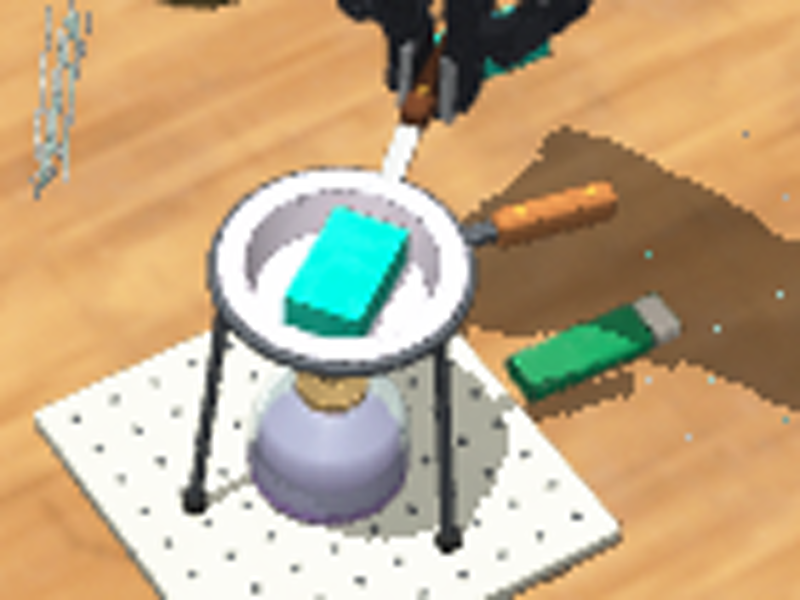

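>>> play_rows(plan=[[-1,0,0,-0.001,0],[-1,0,0,-0.0015,0],[-1,0,0,-0.0015,0],[-1,0,0,-0.0015,0]])

```text
clock: 40.0
tcp_pos: [0.5621, -0.0764, 0.1326]
orientation: [-0.449, 1.523, 0.448]
contact_force: [-2.4, -0.9, 5.3]
grip_width: 0.0097
```

>>> play_rows(plan=[[-0.8,0,0,0,0],[-0.7,0,0,0,0],[-0.6,0,0,0,0],[-0.5,0,0,0,0],[-0.4,0,0,0,0],[-0.3,0,0,0,0],[-0.2,0,0,0,0],[-0.2,0,0,0,0]])

```text
clock: 40.8
tcp_pos: [0.5616, -0.0764, 0.1318]
orientation: [-0.449, 1.524, 0.449]
contact_force: [-0.4, 0.0, -0.1]
grip_width: 0.0341
```

>>> play_rows(plan=[[-0.2,0,0,0.01,0],[-0.2,0,0,0.03,0],[-0.2,0,0,0.07,0],[-0.2,0,0,0.11,0],[-0.2,0.0,-0.04,0.12,0],[-0.2,0,-0.09,0.12,0],[-0.2,0,-0.14,0.12,0],[-0.2,0,-0.19,0.12,0],[-0.2,0,-0.24,0.12,0],[-0.2,0,-0.28,0.12,0]])

```text
clock: 41.8
tcp_pos: [0.5608, -0.3601, 0.2526]
orientation: [-0.448, 1.524, 0.446]
contact_force: [-0.7, -0.9, -0.4]
grip_width: 0.0342
```

```bash
python3 pan.py d4 .511 0.0 .1445 scene,top; python3 - <<'E'
from h import *
C0=None
for c in ['scene','top']:
    f=r.grab_frame(c); C=cloud(f)
    for n in ['wax_block_thin','lighter','spirit_lamp']:
        for d in r.outline_of(f,n)[:2]:
            P=C[d['mask']&(f['z_map']>0)]; print(c,n,round(d['conf'],2),np.median(P,0).round(4),P[:,2].min().round(3),P[:,2].max().round(3))
    C[f['z_map']==0]=9
    print('glass',circ(near(C,.513,.003,.045,.03,.057),.0292))
f=r.grab_frame('top'); im=f['pixels'][150:330,270:510]; cv2.imwrite('pics/d4t.png',cv2.resize(im,(800,600),interpolation=cv2.INTER_CUBIC))
E
```

```text
41.8 [ 0.5608 -0.3601  0.2526] jaw 32.7 tilt [ 0.    -0.001 -1.   ] [-0.7 -0.9 -0.4] 0.0342 [ 0.91  0.51 -0.62  1.51  0.31  1.23  0.81]
scene rim [0.5092 0.003 ] tilt,z [ 0.0063 -0.0071  0.1442] 610
  wax [-0.0009 -0.0007  0.1419] [0.1297 0.1434 0.1479]
top rim [ 0.5114 -0.0007] tilt,z [ 0.0006 -0.0042  0.1447] 633
  wax [-0.0002 -0.0004  0.1441] [0.1409 0.1441 0.1481]
scene wax_block_thin 0.63 [ 0.6737 -0.2072  0.0137] -0.007 0.155
scene lighter 0.52 [ 0.5061 -0.1314  0.0123] -0.002 0.022
scene spirit_lamp 0.58 [0.4987 0.0153 0.0525] 0.01 0.082
glass [0.5117 0.0041 0.0292]
top wax_block_thin 0.6 [ 0.6798 -0.199   0.0147] -0.0 0.022h.py:16: RuntimeWarning: Mean of empty slice.
  x0=np.r_[P[:,:2].mean(0),rad or .04]
  ret = um.true_divide(
Traceback (most recent call last):
  File "h.py", line 18, in circ
    s=least_squares(fn,x0,loss='soft_l1',f_scale=.002); return s.x.round(4)
ValueError: Initial guess is outside of provided bounds
```

View pics/d4z.png

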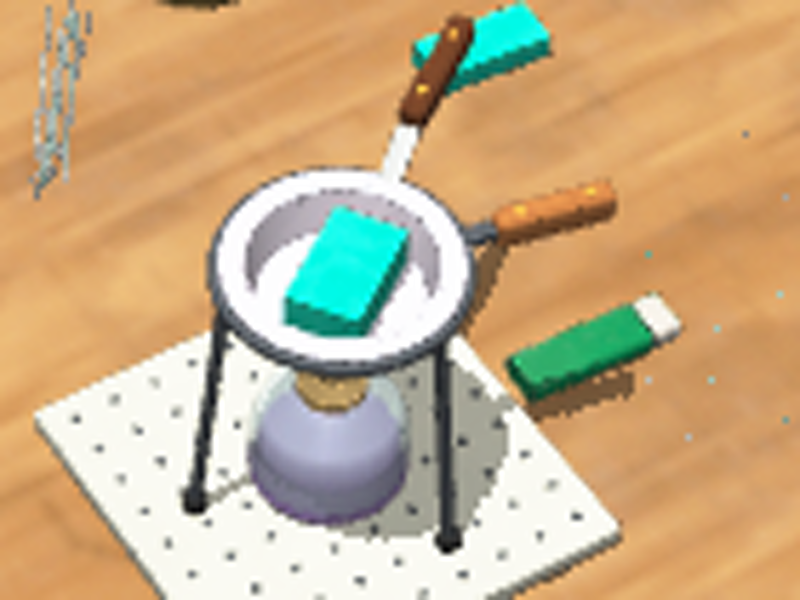

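```bash
python3 - <<'E'
from h import *
f=r.grab_frame('top'); C=cloud(f); C[f['z_map']==0]=9
P=near(C,.509,-.135,.05,.006,.02); P=P[P[:,1]<-.093]
A=np.c_[P[:,:2]-P[:,:2].mean(0),np.ones(len(P))]; print(rect(P),np.linalg.lstsq(A,P[:,2],rcond=None)[0],len(P))
print(r.get_obs()['qvel'].round(3)); print(r.hand_in())
E
```

```text
(array([ 507. , -137.8]), array([80.3, 85. ]), 90.0) [0.01673196 0.00507065 0.01237986] 278
[ 0.004  0.004  0.006 -0.004  0.002  0.    -0.   ]
the job is handed in; nothing more can be done
None
```

The melting setup is built and handed in at about 42 s of the 128 s allowed. `r.hand_in()` gives no verdict, so what follows is from my last camera checks.

| Item | Last check |
|---|---|
| Spirit lamp | About 1–2 mm from the board's middle, upright |
| Stand | All feet on the board, level, within about 3 mm of the lamp |
| Pan | Rim top at 144–145 mm above the desk (144.5 mm when fully seated), tilt under 0.01 rad |
| Thick wax block | Flat in the pan, about 1 mm off centre |
| Lighter | Flat on the desk, about 138 mm right of the board's centre and level with its middle |
| Thin wax block | Within about 2 mm of where it started, by the top camera |

**What went wrong or disagreed:**
- **Fingertip position:** The first two attempts to grip the lighter closed above it. A light touch on the desk put the shut fingertips about 11.5 mm behind the reported tool point, where the interface text says 8 mm ahead. I used the measured value from then on.
- **Camera differences:** The two cameras differ by 2–4 mm in y, so I placed the stand and pan by comparing positions within each camera. The scene camera alone put the thin block about 12 mm off at the end. The pan's handle partly hid the block in that view, so I relied on the top camera.
- **Missing final check:** The last lamp check from the top camera failed because the pan hides the lamp. The final lamp position comes from the scene camera only.

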